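Stand the fallen media bottles up in their lane and log them with the tag reader

TASK

Stand all the fallen square bottles upright again on the black strip of their lane, leaving the amber jar among them as it is. Then take the tag reader and press its spring tip for about half a second on the grey tag on top of each bottle, one after another from the shortest bottle to the tallest. Finally lay the reader back in its stand as it was, and leave every bottle standing on the strip and the dishes and cup undisturbed.

Things in the scene. Friction and masses are not known exactly. Their poses are not given: they have to be found in the camera images.
- lane: Fixed grey slab, top 12 mm above the bench, black strip (the lane) along its near side, flush. Origin: under the strip's centre at bench level; z up, y along the lane, x away from the robot. Slab: x -70 to +165, y +-310 mm. Strip: x +-50, y +-305 mm. Steel rail at x -70 to -60 mm, 42 mm above the bench.
- bottle1: White square plastic bottle with an orange round cap, 100 mm tall with cap (body 54 x 54 mm, 68 mm tall; cap 36 mm diameter, the top 26 mm), about 120 g, heavy at the foot. Origin: centre of its foot; z from foot to cap. At the start it lies on one flat side on the slab, foot on the strip, cap away from the robot. May be absent.
- bottle1_tag (a point): Grey tag disc, 24 mm across, at the centre of the cap top of bottle1, 100 mm from its foot. May be absent with the bottle.
- bottle2: White square plastic bottle with an orange round cap, 115 mm tall with cap (body 54 x 54 mm, 83 mm tall; cap 36 mm diameter, the top 26 mm), about 150 g, heavy at the foot. Origin: centre of its foot; z from foot to cap. At the start it lies on one flat side on the slab, foot on the strip, cap away from the robot. May be absent.
- bottle2_tag (a point): Grey tag disc, 24 mm across, at the centre of the cap top of bottle2, 115 mm from its foot. May be absent with the bottle.
- bottle3: White square plastic bottle with an orange round cap, 130 mm tall with cap (body 54 x 54 mm, 98 mm tall; cap 36 mm diameter, the top 26 mm), about 180 g, heavy at the foot. Origin: centre of its foot; z from foot to cap. At the start it lies on one flat side on the slab, foot on the strip, cap away from the robot. May be absent.
- bottle3_tag (a point): Grey tag disc, 24 mm across, at the centre of the cap top of bottle3, 130 mm from its foot. May be absent with the bottle.
- bottle4: White square plastic bottle with an orange round cap, 145 mm tall with cap (body 54 x 54 mm, 113 mm tall; cap 36 mm diameter, the top 26 mm), about 210 g, heavy at the foot. Origin: centre of its foot; z from foot to cap. At the start it lies on one flat side on the slab, foot on the strip, cap away from the robot. May be absent.
- bottle4_tag (a point): Grey tag disc, 24 mm across, at the centre of the cap top of bottle4, 145 mm from its foot. May be absent with the bottle.
- jar: Round amber jar, 60 mm diameter, 80 mm tall, standing in the lane (to be left alone). Origin: centre of its underside.
- stand: Fixed grey rest for the reader. Origin: centre of its underside; z up. Two U-shaped saddles at x = -50 and +50 mm (each 20 mm long) with floors 80 mm above the bench and side walls 12 mm higher, inner faces at y = +-18 mm. Between the saddles the fingers have room down to 10 mm above the bench.
- reader: Black hand-held tag reader, 150 g: handle x -75 to +75, y +-13, z 0 to 30 mm, and a nose pointing down at its front end (x = 95 mm). Origin: centre of the handle's underside; z up, x to the nose. It lies in the stand's saddles, handle underside 80 mm above the bench, its axes parallel to the stand's, so that the nose overhangs the stand's +x end.
- reader_tip (a point): The steel spring tip of the reader (5 mm radius ball end): its lowest point, at x = 95, z = -60 mm in the reader's frame while not pressed.
- plunger (a joint): Travel of the reader's spring tip: 0 m free, 0.010 m pressed fully in (about 0.5 N to start, 3 N at the end).
- dishes: Bystander: stack of three culture dishes, 90 mm diameter, 48 mm high. Origin: centre of its underside.
- cup: Bystander: yellow plastic cup, 76 mm across, 100 mm high. Origin: centre of its underside.
There are look-alikes about, which are no part of the job. What is shaped like the reader but purple or red is not meant.

How it is judged (in metres and radians):
On the way, in this order (a step that is already met when the one before it is completed fails the run):
1. every bottle present stands upright on the black strip (angle between each of bottle1, bottle2, bottle3, bottle4's own z axis and vertical below 0.12 rad and x of bottle1 in the frame of lane between -0.03 and 0.03 m and y of bottle1 in the frame of lane between -0.3 and 0.3 m and z of bottle1 in the frame of lane between 0.006 and 0.018 m and linear speed of each of bottle1, bottle2, bottle3, bottle4 below 0.02 m/s and x of bottle2 in the frame of lane between -0.03 and 0.03 m and y of bottle2 in the frame of lane between -0.3 and 0.3 m and z of bottle2 in the frame of lane between 0.006 and 0.018 m and x of bottle3 in the frame of lane between -0.03 and 0.03 m and y of bottle3 in the frame of lane between -0.3 and 0.3 m and z of bottle3 in the frame of lane between 0.006 and 0.018 m and x of bottle4 in the frame of lane between -0.03 and 0.03 m and y of bottle4 in the frame of lane between -0.3 and 0.3 m and z of bottle4 in the frame of lane between 0.006 and 0.018 m), for 0.3 s.
2. the reader's tip is pressed on the tag of the 100 mm bottle, the bottle standing (distance between reader_tip and bottle1_tag below 0.012 m and contact force between reader and bottle1 above 0.8 N and angle between bottle1's own z axis and vertical below 0.15 rad), for 0.2 s.
3. the reader's tip is pressed on the tag of the 115 mm bottle, the bottle standing (distance between reader_tip and bottle2_tag below 0.012 m and contact force between reader and bottle2 above 0.8 N and angle between bottle2's own z axis and vertical below 0.15 rad), for 0.2 s.
4. the reader's tip is pressed on the tag of the 130 mm bottle, the bottle standing (distance between reader_tip and bottle3_tag below 0.012 m and contact force between reader and bottle3 above 0.8 N and angle between bottle3's own z axis and vertical below 0.15 rad), for 0.2 s.
5. the reader's tip is pressed on the tag of the 145 mm bottle, the bottle standing (distance between reader_tip and bottle4_tag below 0.012 m and contact force between reader and bottle4 above 0.8 N and angle between bottle4's own z axis and vertical below 0.15 rad), for 0.2 s.
At the end, for the whole second after the job is handed in: Every bottle stands still (within 0.12 rad) on the slab, foot centre within 30 mm of the strip's centre line and 300 mm of its middle; the reader lies level in both saddles, nose at its old end, within 20 mm along and 10 mm across; jar, dishes and cup are upright (all of step 1 and x of reader in the frame of stand between -0.02 and 0.02 m and y of reader in the frame of stand between -0.01 and 0.01 m and z of reader in the frame of stand between 0.074 and 0.086 m and angle between each of reader, jar, cup, dishes's own z axis and vertical below 0.1 rad and x of reader_tip in the frame of stand above 0.05 m and linear speed of reader below 0.02 m/s); the robot touches nothing.
It fails at once if a jar, the dishes or the cup is tipped over or shoved more than 40 mm (angle between any of jar, cup, dishes's own z axis and vertical above 0.5 rad or distance of any of jar, cup, dishes from where it was at the start of the episode above 0.04 m).
Of bottle1, bottle2, bottle3, bottle4 only 2 to 4 are there at a start; the rules pass over those that are not, and their reading is None.
At some moment in a run one of bottle1, bottle2, bottle3, bottle4 may be knocked a few centimetres aside while the robot is not near it.
It also fails if it takes over 210 s, if anything falls off the work surface, if the arm or the gripper's body presses on something with over 40 N, if the wrist force passes 120 N, or if a joint passes its speed limit or range.

ROBOT

A 6-joint arm with a two-finger parallel gripper is mounted at the origin on the work surface. World frame = base frame: x ahead of the robot, y to its left, z up, the work surface at z = 0. Lengths are in mm, angles in rad, forces in N, time in s.
With the tool pointing down it reaches from about 350 to 875 mm from the base axis. Payload 4.2 kg.
Tool frame: the origin (TCP) lies midway between the tips of the shut fingers; the grasp point (between the pads) lies 19 mm behind it (arm.tcp_to_grasp is the distance from the TCP to the grasp point, in mm); z points along the fingers, y is the line along which they close (so a half turn about z gives the same grasp; the last joint's range is limited). The gripper opens to 85 mm and grips with 20 to 120 N. Pads are 22 mm wide; open, the fingers measure 114 mm over their backs; the gripper's body (76 mm by 85 mm) begins 54 mm behind the grasp point. The pads swing forward as they close: fully open they stand 13 mm farther back than shut.
Start: joints at [-1.019, 0.385, 0.008, 0, -1.194, -0.259], TCP at [180.412, -598.373, 231.312] pointing down, gripper open.
Joint ranges: [-3.14, 3.14], [-1.21, 2.06], [-1.07, 1.41], [-3.16, 2.05], [-2.99, -0.16], [-3.1, 3.1]. Speed limits (rad/s): [2.79, 2.79, 3.14, 3.14, 3.14, 3.14].

INTERFACE

Orientations are given as a unit quaternion [x, y, z, w].
In Python, from bench import arm, get_image gives the robot as it stands.
- The arm moves only by the tool drive_tool, never from a script. Its argument "deltas" is a list of rows, each a list of 2 entries, a list of its own where there are three numbers: the shift along the tool's x, y, z in cm, then the turn, a rotation vector about the tool's x, y, z in degrees. In form: [[[x, y, z], [ax, ay, az]], ...]. A call has 1 to 12 rows; each row shifts and turns the commanded pose from where the row before left it, along the tool's axes as they then stand; what a row does not reach is not made up. A row lasts 1/10 s, in which the tool goes at most 50 mm and 8.59 degrees, less where a joint would pass 70% of its speed; a pose out of reach is approached as far as the arm can. A call with a gripper value outside its range is refused whole. "claw" is the finger opening in cm, from 0 to 8.54, set as the call begins (left out, the last holds). The fingers move at their own pace and stop on an object; the grip force is fixed at half the most. Time passes only in rows, so rows that do not move let the fingers close. It gives the time, the measured TCP pose, the force, the opening and the grip force at its end, in the units of the state.
- arm.read_state(): the state, without advancing time (a new reading comes with each control period).
- get_image(name): name is "scene" or "top" or "wrist"; returns a dict with "img" (400x640x3 uint8, red, green, blue), "fx", "fy", "cx", "cy" (pixels), "eye" and "orientation" of the camera in the world; the wrist camera has in their place "mount" (4x4, takes a point from camera to tool coordinates, whose origin is the TCP and whose axes are the flange's). Camera axes: x right, y down, z forward; pixel columns grow to the right and rows downward; lengths in mm; the calibration is good to about 2 mm. The wrist camera is an equidistant fisheye: a pixel r from the principal point sees the ray r / f radians off the axis. A picture is of the moment at which its call begins: read the wrist's pose just before it. There is no depth.
- arm.job_done(): hands the job in; it is judged then, once.
The state is a dict: "clock": time; "joints": joint angles; "joint_vel": joint speeds; "joint_efforts": joint torques, N m; "position": TCP position; "ee_rot": TCP orientation; "contact_force": force on the tool from outside, world axes, zero at the start; "wrist_torque": the same for the moment, N m; "gripper_width": finger opening in mm; "grasp_force": force on a finger pad.
Only numpy, scipy, OpenCV 4.12 (cv2) and the standard library are available. Lean on these libraries where they do the work, as an engineer would, in place of code of your own. Each camera call takes 0.05 s, during which the arm holds its last target. There are 200 camera calls.

## Working session

There is one attempt and no reset: what is moved stays moved. The work goes in short steps, Python scripts to look and compute and a tool call to move; the robot and the scene stay as the last step left them, time stands still between calls to the robot, and variables do not carry over. Pictures are saved under pics/ and viewed, at most 19 in all, crops included, and the job is handed in when it is done.

Besides the shell and the picture viewer there is one more tool, called after "Call:" in YAML: its name, and indented under it one key for each argument. drive_tool: Moves the arm, as the interface text tells. Its arguments: {"type":"object","properties":{"deltas":{"type":"array"},"claw":{"type":"number"}},"required":["deltas"]}

```bash
mkdir -p pics; ls; cat > h.py <<'E'
import numpy as np,cv2
from bench import arm,get_image
from scipy.spatial.transform import Rotation as R
E
python3 - <<'E'
from h import *
s=arm.read_state();print(s)
for n in("scene","top"):
    g=get_image(n);np.save(f"{n}.npy",g,allow_pickle=True)
    cv2.imwrite(f"pics/{n}0.png",g["img"][:,:,::-1]);print({k:v for k,v in g.items() if k!="img"})
E
```

```text
pics
{'clock': 0.0, 'joints': array([-1.01939379e+00,  3.85561922e-01,  6.64691652e-03, -5.21132779e-04,
       -1.19401673e+00, -2.58564301e-01]), 'joint_vel': array([-0.00030174, -0.00111968, -0.000986  ,  0.00128495, -0.00096495,
        0.00104308]), 'joint_efforts': array([ 7.07798736e-04, -3.92290986e+01,  1.88407588e+01,  4.18633953e+00,
       -4.63823089e-03,  1.41138887e-06]), 'position': array([ 180.25428844, -597.83382415,  230.22332383]), 'ee_rot': array([-1.45801323e-01,  9.89313285e-01,  1.07675719e-03, -1.98082984e-04]), 'contact_force': array([0.01319424, 0.6817423 , 0.20318158]), 'wrist_torque': array([ 0.0108042 ,  0.01046754, -0.03159581]), 'grasp_force': 0.0, 'gripper_width': 85.41454309934726}
{'fx': 481.4436835430135, 'fy': 481.4436835430135, 'cx': 331.430616086068, 'cy': 195.66389629696673, 'eye': array([1788.59036221, -520.83214588, 1338.51557365]), 'orientation': array([ 0.77534011,  0.48999633, -0.21584087, -0.33490899])}
{'fx': 482.4410899405497, 'fy': 482.4410899405497, 'cx': 318.5284232771149, 'cy': 193.3166896613568, 'eye': array([ 326.80087094,   55.86071823, 1564.58671846]), 'orientation': array([-0.69667476,  0.71262876, -0.06176806,  0.05467398])}
```

```bash
python3 - <<'E'
import cv2
for n in("scene","top"):
    i=cv2.imread(f"pics/{n}0.png");cv2.imwrite(f"pics/{n}0b.png",cv2.resize(i,(800,500),interpolation=cv2.INTER_CUBIC))
E
```

```text
(no output)
```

View pics/scene0b.png

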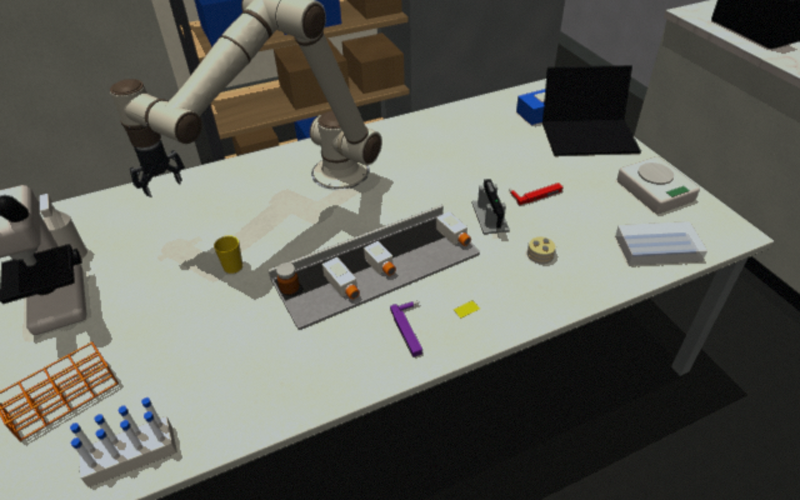

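View pics/top0b.png

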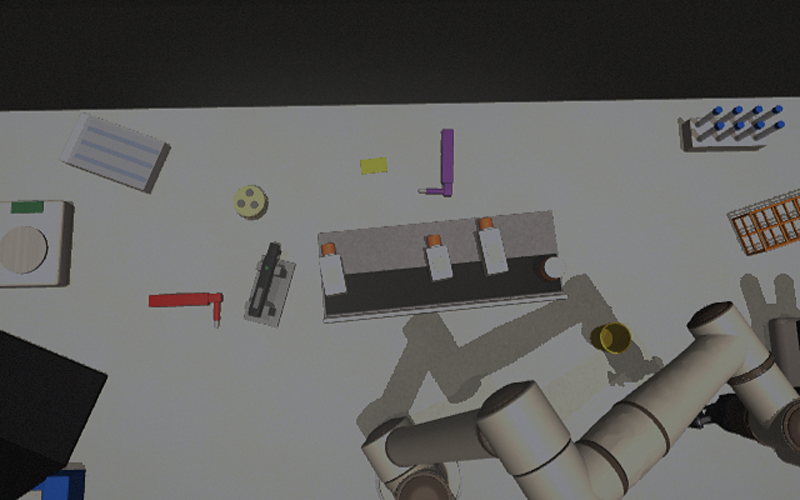

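Scene (800 px view): three fallen bottles at (341,277), (379,258), (454,230), and the amber jar at (288,278). The black reader in its stand is at (491,205). Look-alikes are the red one at (540,193) and the purple one at (405,330). In the top view the bottles are at (331,268), (438,257), (492,246), the jar at (553,268) and the stand at (268,285). Black and lying in a stand fits only the one at (268,285). Next, an enlarged crop of both views.

```bash
python3 - <<'E'
import cv2,numpy as np
i=cv2.imread("pics/top0.png")[160:265,190:460];a=cv2.resize(i,(800,311),interpolation=cv2.INTER_CUBIC)
i=cv2.imread("pics/scene0.png")[135:265,215:415];b=cv2.resize(i,(445,289),interpolation=cv2.INTER_CUBIC)
a=cv2.convertScaleAbs(a,alpha=1.5)
c=np.zeros((600,800,3),np.uint8);c[:311]=a;c[311:,:445]=b;cv2.imwrite("pics/crop1.png",c)
E
```

```text
(no output)
```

View pics/crop1.png

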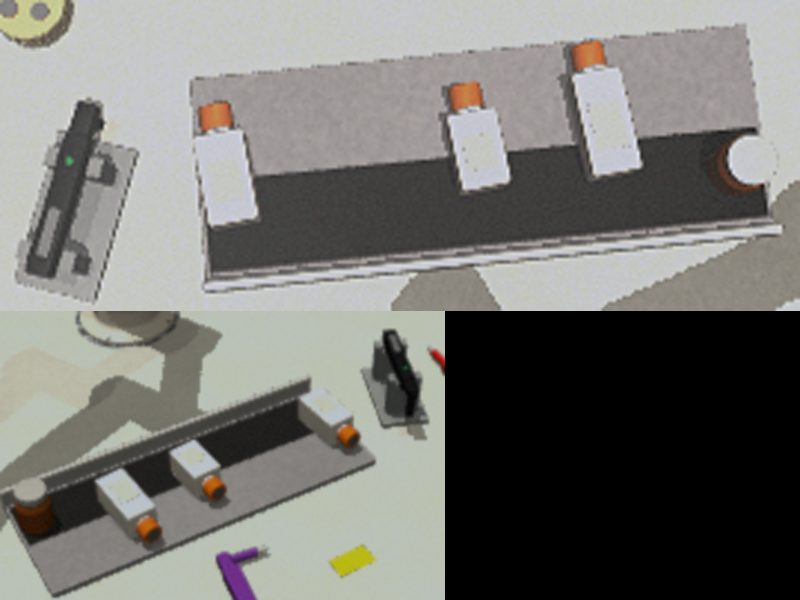

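```bash
cat >> h.py <<'E'
TOP=np.load("top.npy",allow_pickle=True).item();SC=np.load("scene.npy",allow_pickle=True).item()
def ray(g,p):
    d=np.array([(p[0]-g["cx"])/g["fx"],(p[1]-g["cy"])/g["fy"],1.]);return g["eye"],R.from_quat(g["orientation"]).apply(d)
def onz(g,p,z):
    e,d=ray(g,p);return e+d*(z-e[2])/d[2]
def tri(p,q):
    e,d=ray(TOP,p);f,k=ray(SC,q);d=d/np.linalg.norm(d);k=k/np.linalg.norm(k)
    A=np.stack([d,-k],1);t=np.linalg.lstsq(A,f-e,rcond=None)[0];a,b=e+d*t[0],f+k*t[1];return (a+b)/2,np.linalg.norm(a-b)
ct=lambda p:np.array(p)/2.963+[190,160]
cs=lambda p:(np.array(p)-[0,311])/2.225+[215,135]
E
python3 - <<'E'
from h import *
np.set_printoptions(precision=1,suppress=True)
for n,p in dict(farL=(191,80),farR=(745,26),nearL=(207,284)).items(): print(n,onz(TOP,ct(p),12))
L=onz(TOP,ct((191,80)),12);Rr=onz(TOP,ct((745,26)),12);y=(L-Rr)/np.linalg.norm(L-Rr);print(np.linalg.norm(L-Rr),"yaw",np.degrees(np.arctan2(-y[0],y[1])))
x=np.array([y[1],-y[0],0]);o=(L+Rr)/2-x*165;print("lane",o)
bs=dict(A=[(196,131),(243,127),(258,218),(210,226)],B=[(449,115),(493,107),(510,182),(463,191)],C=[(574,73),(620,66),(640,167),(593,176)])
for k,v in bs.items():
    P=np.array([onz(TOP,ct(q),66) for q in v]);f=P[:2].mean(0);n=P[2:].mean(0);d=f-n;w=P[0]-P[1]+P[3]-P[2]
    print(k,"shoulder",f[:2],"foot",n[:2],"len",np.linalg.norm(d),"w",np.linalg.norm(w)/2,"yaw",np.degrees(np.arctan2(d[1],d[0])),np.degrees(np.arctan2(-w[0],w[1])),"in lane",(n-o)@x,(n-o)@y)
for k,p in dict(A=(214,103),B=(465,84),C=(588,42)).items(): print(k,"cap end",onz(TOP,ct(p),57)[:2])
print("triangulate near-left body corners / led")
for a,b in [((69,160),(404,378)),((640,167),(99,473)),((510,182),(171,457))]: print(tri(ct(a),cs(b)))
f,r=onz(TOP,ct((90,100)),110),onz(TOP,ct((42,274)),110);print("reader",f,r,np.linalg.norm(f-r),np.degrees(np.arctan2(*(f-r)[1::-1])))
for p in [(138,150),(97,302),(16,283)]: print("plate",onz(TOP,ct(p),5))
print("jar",onz(TOP,ct((751,161)),92))
E
```

```text
farL [610.4 245.9  12. ]
farR [ 658.  -369.9   12. ]
nearL [386.8 229.1  12. ]
617.6617557598457 yaw 4.421107040478114
lane [469.7 -74.7  12. ]
A shoulder [547.2 209.3] foot [448.5 194.6] len 99.79015379478676 w 50.2434436131038 yaw 8.469058689302376 5.945975923945984 in lane -0.38678115901041465 270.1127779144184
B shoulder [560.6 -57.6] foot [479.8 -71.2] len 81.91537747031754 w 49.081751326889766 yaw 9.567382375160873 9.354326795802558 in lane 10.366235845027203 2.7219297600640617
C shoulder [ 602.5 -193.7] foot [ 492.6 -209. ] len 110.91812566442414 w 50.393998997895025 yaw 7.9435128456110125 8.532113889481368 in lane 12.497777145580693 -135.65979742170566
A cap end [576.7 215.9]
B cap end [591.4 -52.8]
C cap end [ 634.5 -186.9]
triangulate near-left body corners / led
(array([516.1, 365.3,  80.4]), np.float64(1.061677519825857))
(array([ 498.3, -227.2,   71.5]), np.float64(12.222209635908587))
(array([488.2, -93.3,  44.5]), np.float64(10.764222923695906))
reader [573.9 337.8 110. ] [396.9 384.4 110. ] 183.0030874480005 -14.738121257713953
plate [534.9 305.    5. ]
plate [370.6 348.4   5. ]
plate [392.9 436.    5. ]
jar [ 497.6 -344.9   92. ]
```

Crop: body lengths come out at 100, 82 and 111 mm. That makes the left bottle bottle3 (130), the middle bottle2 (115) and the right bottle4 (145), with bottle1 absent. The reader is the black one in the stand at crop (66,190), nose to the far end. Red and purple are excluded by colour and because they lie on the bench. Next, a height check from the orange caps in both views, and the first move.

```bash
cat >> h.py <<'E'
np.set_printoptions(precision=2,suppress=True)
def ori(psi,a):  # psi: yaw of outward dir, a: tilt of tool z toward robot (deg)
    p,a=np.radians([psi,a]);u=np.array([np.cos(p),np.sin(p),0]);y=np.array([-np.sin(p),np.cos(p),0]);z=-np.sin(a)*u-np.array([0,0,np.cos(a)])
    return np.stack([np.cross(y,z),y,z],1)
def plan(grasp,psi,a,back=0,off=19):
    s=arm.read_state();Rc=R.from_quat(s["ee_rot"]);M=ori(psi,a);t=np.array(grasp)+M[:,2]*(off-back);d=t-s["position"]
    print("t",s["clock"],"pos",s["position"],"F",s["contact_force"],"w",s["gripper_width"],"j",s["joints"])
    print("target",t,"shift now-frame cm",Rc.inv().apply(d)/10,"final-frame",M.T@d/10,"rot deg",np.degrees((Rc.inv()*R.from_matrix(M)).as_rotvec()))
E
python3 - <<'E'
from h import *
def caps(g):
    h=cv2.cvtColor(g["img"],cv2.COLOR_RGB2HSV);m=cv2.inRange(h,(5,150,60),(18,255,255));n,l,s,c=cv2.connectedComponentsWithStats(m)
    return [tuple(c[i]) for i in range(1,n) if s[i][4]>40]
T=sorted(caps(TOP));S=sorted(caps(SC));print(T,S)
for p in T:
    for q in S:
        x,e=tri(p,q)
        if e<12: print(p,q,x,e)
plan((589,-195.5,39),8.2,0,back=130)
plan((589,-195.5,39),8.2,50,back=90)
E
```

```text
[(np.float64(262.3188405797101), np.float64(198.57971014492753)), (np.float64(346.92753623188406), np.float64(191.52173913043478)), (np.float64(388.33846153846156), np.float64(177.7076923076923)), (np.float64(617.1829944547135), np.float64(180.57116451016637))] [(np.float64(40.51911111111111), np.float64(315.53155555555554)), (np.float64(228.69387755102042), np.float64(223.85714285714286)), (np.float64(280.9375), np.float64(232.296875)), (np.float64(310.0740740740741), np.float64(213.6851851851852)), (np.float64(370.44), np.float64(190.46))]
(np.float64(262.3188405797101), np.float64(198.57971014492753)) (np.float64(370.44), np.float64(190.46)) [567.31 217.83  40.14] 0.7822043195897609
(np.float64(346.92753623188406), np.float64(191.52173913043478)) (np.float64(310.0740740740741), np.float64(213.6851851851852)) [584.17 -52.67  41.66] 1.8901650749563106
(np.float64(388.33846153846156), np.float64(177.7076923076923)) (np.float64(280.9375), np.float64(232.296875)) [ 626.35 -187.17   42.19] 2.5890475372970703
t 0.1 pos [ 180.27 -597.88  230.31] F [-0.2  -0.25 -0.2 ] w 85.83404633227457 j [-1.02  0.39  0.01 -0.   -1.19 -0.26]
target [ 589.  -195.5  150. ] shift now-frame cm [-50.74  26.72   8.08] final-frame [-46.19  34.     8.03] rot deg [ 0.11 -0.01  8.57]
t 0.1 pos [ 180.27 -597.88  230.31] F [-0.2  -0.25 -0.2 ] w 85.83404633227457 j [-1.02  0.39  0.01 -0.   -1.19 -0.26]
target [ 642.83 -187.74   84.64] shift now-frame cm [-56.12  25.9   14.61] final-frame [-44.35  34.   -30.19] rot deg [-3.63 49.89  8.07]
```

Call:
drive_tool:
  deltas:
    - [[-4.4, 2.1, 0], [0, 0, 0]]
    - [[-4.4, 2.1, 0], [0, 0, 0]]
    - [[-4.4, 2.1, 0], [0, 0, 0]]
    - [[-4.4, 2.1, 0], [0, 0, 0]]
    - [[-4.4, 2.1, 0], [0, 0, 0]]
    - [[-4.4, 2.1, 0], [0, 0, 0]]
    - [[-4.4, 2.1, 0], [0, 0, 0]]
    - [[-4.4, 2.1, 0], [0, 0, 0]]
    - [[-4.4, 2.1, 0], [0, 0, 0]]
    - [[-4.4, 2.1, 0], [0, 0, 0]]
    - [[-4.4, 2.1, 0], [0, 0, 0]]
    - [[-4.4, 2.1, 0], [0, 0, 0]]
  claw: 8.54

```text
clock: 1.3
position: [614.2, -203.0, 230.9]
ee_rot: [-0.146, 0.989, 0.0, -0.0]
contact_force: [0.3, -0.8, 1.2]
gripper_width: 85.2
grasp_force: 0.0
```

Call:
drive_tool:
  deltas:
    - [[-3.3, 0.7, 0], [0, 0, 8.5]]
    - [[0, 0, 0], [0, 8.3, 0]]
    - [[0, 0, 0], [0, 8.3, 0]]
    - [[0, 0, 0], [0, 8.3, 0]]
    - [[0, 0, 0], [0, 8.3, 0]]
    - [[0, 0, 0], [0, 8.3, 0]]
    - [[0, 0, 0], [0, 8.3, 0]]
    - [[0, 0, 0], [0, 0, 0]]
    - [[0, 0, 0], [0, 0, 0]]

```text
clock: 2.2
position: [642.9, -188.4, 228.3]
ee_rot: [-0.066, 0.904, -0.03, -0.421]
contact_force: [-1.1, -0.3, 0.7]
gripper_width: 85.6
grasp_force: 0.0
```

```bash
python3 - <<'E'
from h import *
plan((589,-195.5,39),8.2,50,back=90)
g=get_image("wrist");np.save("w.npy",g,allow_pickle=True);cv2.imwrite("pics/w1.png",g["img"][:,:,::-1]);print({k:v for k,v in g.items() if k!="img"})
E
```

```text
t 2.2 pos [ 642.93 -188.37  228.33] F [-1.14 -0.3   0.74] w 85.60863666072835 j [ 0.    0.93  0.69  0.13 -2.2  -1.4 ]
target [ 642.83 -187.74   84.64] shift now-frame cm [-11.01   0.05   9.24] final-frame [-11.01   0.06   9.24] rot deg [-0.04  0.01  0.08]
{'fx': 309.70691628693146, 'fy': 309.70691628693146, 'cx': 317.34130802446765, 'cy': 194.3956214568886, 'mount': array([[   0.  ,   -0.95,   -0.3 ,   76.37],
       [   1.  ,    0.  ,   -0.  ,    0.16],
       [   0.  ,   -0.3 ,    0.95, -144.16],
       [   0.  ,    0.  ,    0.  ,    1.  ]])}
```

View pics/w1.png

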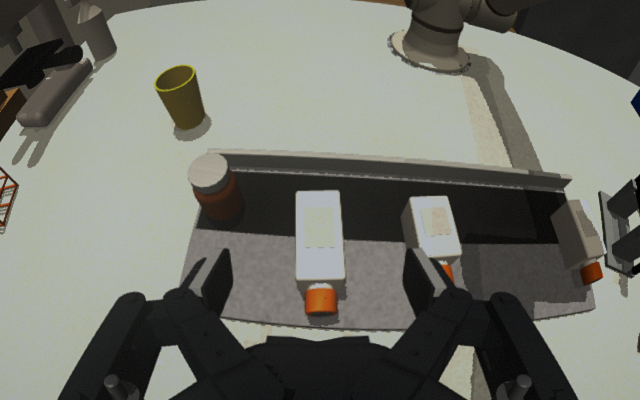

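The wrist view shows the tall bottle centred between the fingers at (320,245), cap at (321,300), jar at (212,190) and bottle2 at (432,230). Go in and grip.

Call:
drive_tool:
  deltas:
    - [[-3.7, 0, 0], [0, 0, 0]]
    - [[-3.7, 0, 0], [0, 0, 0]]
    - [[-3.6, 0.1, 0], [0, 0, 0]]
    - [[0, 0, 4.4], [0, 0, 0]]
    - [[0, 0, 4.4], [0, 0, 0]]
    - [[0, 0, 4.4], [0, 0, 0]]
    - [[0, 0, 3], [0, 0, 0]]
    - [[0, 0, 2], [0, 0, 0]]
    - [[0, 0, 0], [0, 0, 0]]
    - [[0, 0, 0], [0, 0, 0]]

```text
clock: 3.25
position: [579.3, -197.6, 35.3]
ee_rot: [-0.065, 0.906, -0.031, -0.417]
contact_force: [0.2, 0.1, 0.6]
gripper_width: 85.5
grasp_force: 0.0
```

Call:
drive_tool:
  deltas:
    - [[0, 0, 0], [0, 0, 0]]
    - [[0, 0, 0], [0, 0, 0]]
    - [[0, 0, 0], [0, 0, 0]]
    - [[0, 0, 0], [0, 0, 0]]
    - [[0, 0, 0], [0, 0, 0]]
    - [[0, 0, 0], [0, 0, 0]]
    - [[0, 0, 0], [0, 0, 0]]
    - [[0, 0, 0], [0, 0, 0]]
  claw: 3

```text
clock: 4.05
position: [579.0, -197.0, 32.8]
ee_rot: [-0.066, 0.905, -0.031, -0.419]
contact_force: [3.4, 0.4, 5.2]
gripper_width: 53.2
grasp_force: 64.1
```

```bash
python3 - <<'E'
from h import *
plan((589,-195.5,39),8.2,50)
E
```

```text
t 4.05 pos [ 579.03 -196.96   32.77] F [3.36 0.39 5.2 ] w 53.177402669815024 j [-0.01  0.97  0.28  0.12 -1.74 -1.45]
target [ 574.59 -197.58   26.79] shift now-frame cm [-0.17  0.    0.73] final-frame [-0.17  0.    0.73] rot deg [-0.16  0.31  0.04]
```

Call:
drive_tool:
  deltas:
    - [[2, 0, -1.7], [0, 0, 0]]
    - [[2.4, 0, -2], [0, 0, 0]]
    - [[2.4, 0, -2], [0, 0, 0]]
    - [[0, 0, 0], [0, -4, 0]]
    - [[0, 0, 0], [0, -7, 0]]
    - [[0, 0, 0], [0, -7, 0]]
    - [[0, 0, 0], [0, -7, 0]]
    - [[0, 0, 0], [0, -7, 0]]
    - [[0, 0, 0], [0, -7, 0]]
    - [[0, 0, 0], [0, -7, 0]]
    - [[0, 0, 0], [0, -4, 0]]
    - [[0, 0, 0], [0, 0, 0]]

```text
clock: 5.25
position: [575.1, -197.2, 120.4]
ee_rot: [-0.071, 0.997, 0.001, 0.001]
contact_force: [-0.1, 0.2, -2.5]
gripper_width: 53.2
grasp_force: 63.5
```

Call:
drive_tool:
  deltas:
    - [[0, 0, 0], [0, -4, 0]]
    - [[0, 0, 0], [0, -7, 0]]
    - [[0, 0, 0], [0, -7, 0]]
    - [[0, 0, 0], [0, -7, 0]]
    - [[0, 0, 0], [0, -7, 0]]
    - [[0, 0, 0], [0, -5, 0]]
    - [[0, 0, 0], [0, -3, 0]]
    - [[0, 0, 0], [0, 0, 0]]
    - [[0, 0, 0], [0, 0, 0]]

```text
clock: 6.15
position: [577.6, -197.5, 119.4]
ee_rot: [-0.068, 0.939, 0.025, 0.337]
contact_force: [0.5, -0.4, -0.9]
gripper_width: 53.4
grasp_force: 63.7
```

```bash
python3 - <<'E'
from h import *
plan((492,-208.6,100.3),8.2,-40,off=0)
g=get_image("scene");cv2.imwrite("pics/s2.png",cv2.resize(g["img"][60:260,150:420,::-1],(810,600))[:,:800])
E
```

```text
t 6.15 pos [ 577.58 -197.5   119.39] F [ 0.54 -0.4  -0.86] w 53.35733339138809 j [-0.27  0.31 -0.35 -0.8  -0.37 -0.48]
target [ 492.  -208.6  100.3] shift now-frame cm [ 7.87  0.14 -4.02] final-frame [ 7.84  0.12 -4.08] rot deg [ 0.16 -0.5   0.05]
```

View pics/s2.png

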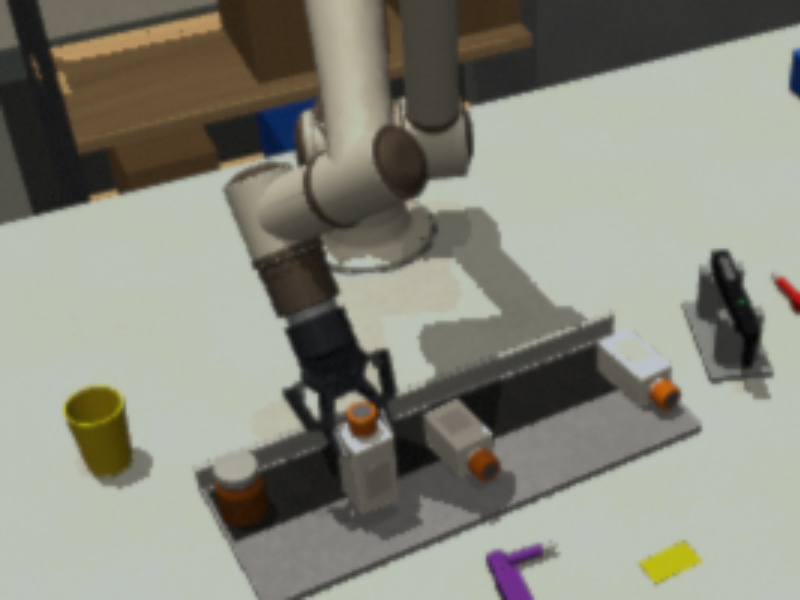

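The scene shows the bottle held upright at (367,450), just above the slab. Bring it in level first.

Call:
drive_tool:
  deltas:
    - [[1.3, 0, -1.1], [0, 0, 0]]
    - [[1.3, 0, -1.1], [0, 0, 0]]
    - [[1.3, 0.1, -1.1], [0, 0, 0]]
    - [[1.3, 0, -1.1], [0, 0, 0]]
    - [[1.4, 0, -1.1], [0, 0, 0]]
    - [[0, 0, 0], [0, -0.5, 0]]
    - [[0, 0, 0], [0, 0, 0]]

```text
clock: 6.9
position: [492.5, -208.4, 120.4]
ee_rot: [-0.068, 0.937, 0.025, 0.342]
contact_force: [-0.0, -0.2, -2.1]
gripper_width: 53.4
grasp_force: 63.8
```

```bash
python3 - <<'E'
from h import *
plan((492,-208.6,100.3),8.2,-40,off=0)
E
```

```text
t 6.9 pos [ 492.49 -208.39  120.4 ] F [-0.02 -0.21 -2.11] w 53.39435580818883 j [-0.41  0.22 -0.46 -0.93 -0.44 -0.24]
target [ 492.  -208.6  100.3] shift now-frame cm [ 1.33 -0.02  1.5 ] final-frame [ 1.33 -0.01  1.51] rot deg [0.15 0.13 0.08]
```

Lower gently, watching the force.

Call:
drive_tool:
  deltas:
    - [[0.4, 0, 0.45], [0, 0, 0]]
    - [[0.4, 0, 0.45], [0, 0, 0]]
    - [[0.2, 0, 0.25], [0, 0, 0]]
    - [[0.1, 0, 0.15], [0, 0, 0]]
    - [[0, 0, 0], [0, 0, 0]]
    - [[0, 0, 0], [0, 0, 0]]

```text
clock: 7.5
position: [492.4, -208.4, 103.4]
ee_rot: [-0.068, 0.937, 0.025, 0.342]
contact_force: [-0.8, 0.3, -2.3]
gripper_width: 53.5
grasp_force: 63.8
```

Call:
drive_tool:
  deltas:
    - [[0.1, 0, 0.12], [0, 0, 0]]
    - [[0.1, 0, 0.12], [0, 0, 0]]
    - [[0, 0, 0], [0, 0, 0]]
    - [[0, 0, 0], [0, 0, 0]]

```text
clock: 7.9
position: [492.1, -208.5, 100.2]
ee_rot: [-0.068, 0.937, 0.025, 0.342]
contact_force: [-0.0, -0.2, -1.3]
gripper_width: 53.3
grasp_force: 63.8
```

Call:
drive_tool:
  deltas:
    - [[0.06, 0, 0.08], [0, 0, 0]]
    - [[0, 0, 0], [0, 0, 0]]
    - [[0, 0, 0], [0, 0, 0]]

```text
clock: 8.2
position: [492.1, -208.4, 99.2]
ee_rot: [-0.068, 0.937, 0.025, 0.342]
contact_force: [0.6, -0.4, -2.7]
gripper_width: 53.2
grasp_force: 63.8
```

Call:
drive_tool:
  deltas:
    - [[0.06, 0, 0.08], [0, 0, 0]]
    - [[0.06, 0, 0.08], [0, 0, 0]]
    - [[0, 0, 0], [0, 0, 0]]
    - [[0, 0, 0], [0, 0, 0]]

```text
clock: 8.6
position: [492.2, -208.4, 97.1]
ee_rot: [-0.068, 0.937, 0.025, 0.342]
contact_force: [0.6, -0.7, -2.3]
gripper_width: 53.5
grasp_force: 63.8
```

Call:
drive_tool:
  deltas:
    - [[0.06, 0, 0.08], [0, 0, 0]]
    - [[0.06, 0, 0.08], [0, 0, 0]]
    - [[0, 0, 0], [0, 0, 0]]
    - [[0, 0, 0], [0, 0, 0]]

```text
clock: 9.0
position: [492.7, -208.5, 95.8]
ee_rot: [-0.068, 0.937, 0.025, 0.343]
contact_force: [-1.6, 0.3, 4.1]
gripper_width: 53.2
grasp_force: 64.4
```

Touchdown. Release and back off.

Call:
drive_tool:
  deltas:
    - [[0, 0, 0], [0, 0, 0]]
    - [[0, 0, 0], [0, 0, 0]]
    - [[0, 0, 0], [0, 0, 0]]
    - [[0, 0, 0], [0, 0, 0]]
    - [[0, 0, 0], [0, 0, 0]]
    - [[0, 0, -1], [0, 0, 0]]
    - [[0, 0, -3], [0, 0, 0]]
    - [[0, 0, -4], [0, 0, 0]]
    - [[0, 0, -4], [0, 0, 0]]
    - [[0, 0, 0], [0, 0, 0]]
  claw: 8.54

```text
clock: 10.0
position: [414.8, -220.6, 191.7]
ee_rot: [-0.069, 0.936, 0.022, 0.345]
contact_force: [-0.3, -0.9, -1.3]
gripper_width: 85.6
grasp_force: 0.0
```

```bash
python3 - <<'E'
from h import *
plan((549.7,-59.4,39),9.4,0,back=180)
plan((549.7,-59.4,39),9.4,50,back=90)
a=get_image("scene")["img"][130:230,200:400,::-1];b=get_image("top")["img"][150:260,240:460,::-1]
cv2.imwrite("pics/s3.png",np.vstack([cv2.resize(a,(600,300)),cv2.resize(b,(600,300))]))
E
```

```text
t 10.0 pos [ 414.84 -220.59  191.69] F [-0.3  -0.85 -1.26] w 85.62546001613617 j [-0.48  0.01 -0.52 -0.77 -0.58 -0.38]
target [549.7 -59.4 200. ] shift now-frame cm [-12.51  14.     9.49] final-frame [-15.94  13.7   -0.83] rot deg [-0.7  40.49 -0.93]
t 10.0 pos [ 414.84 -220.59  191.69] F [-0.3  -0.85 -1.26] w 85.62546001613617 j [-0.48  0.01 -0.52 -0.77 -0.58 -0.38]
target [603.36 -50.52  84.64] shift now-frame cm [-9.16 14.16 21.79] final-frame [-21.94  13.7   -9.49] rot deg [-0.26 90.48 -1.24]
```

View pics/s3.png

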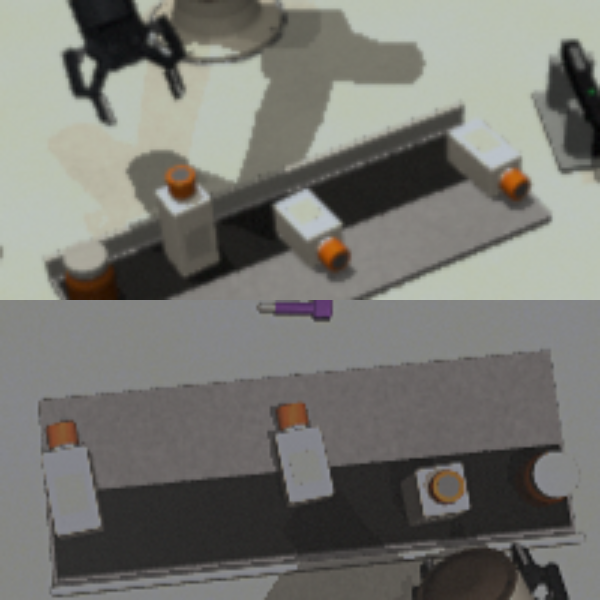

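Bottle4 stands upright on the strip: scene crop (188,225), top crop tag (447,487). Next is bottle2.

Call:
drive_tool:
  deltas:
    - [[-3.2, 0, -3.8], [0, 0, 0]]
    - [[-3.2, 0, -3.8], [0, 0, 0]]
    - [[0, 1.4, 0], [0, 8.3, 0]]
    - [[0, 1.4, 0], [0, 8.3, 0]]
    - [[0, 1.4, 0], [0, 8.3, 0]]
    - [[0, 1.4, 0], [0, 8.3, 0]]
    - [[0, 1.4, 0], [0, 8.3, 0]]
    - [[0, 1.4, 0], [0, 8.3, 0]]
    - [[0, 1.4, 0], [0, 8.3, 0]]
    - [[0, 1.4, 0], [0, 8.3, 0]]
    - [[0, 1.4, 0], [0, 8.3, 0]]
    - [[0, 1.4, 0], [0, 8.3, 0]]

```text
clock: 11.3
position: [395.8, -82.7, 284.9]
ee_rot: [-0.07, 0.932, -0.024, -0.354]
contact_force: [0.1, -0.3, -0.5]
gripper_width: 85.1
grasp_force: 0.0
```

```bash
python3 - <<'E'
from h import *
plan((547.5,-59.9,39),9.4,50,back=90)
E
```

```text
t 11.3 pos [395.83 -82.66 284.95] F [ 0.1  -0.34 -0.5 ] w 85.06930578676389 j [ 0.18  0.35 -0.09 -0.03 -1.85 -1.6 ]
target [601.16 -51.02  84.64] shift now-frame cm [-28.83  -0.02   1.2 ] final-frame [-28.7   -0.23  -3.04] rot deg [ 0.89  8.43 -0.38]
```

Call:
drive_tool:
  deltas:
    - [[0, 0, 0], [0.9, 8.4, -0.4]]
    - [[-2, -0.2, -4], [0, 0, 0]]
    - [[-3.7, 0, -3], [0, 0, 0]]
    - [[-4.6, 0, 0], [0, 0, 0]]
    - [[-4.6, 0, 0], [0, 0, 0]]
    - [[-4.6, 0, 0], [0, 0, 0]]
    - [[-4.6, 0, 0], [0, 0, 0]]
    - [[-4.6, 0, 0], [0, 0, 0]]
    - [[0, 0, 0], [0, 0, 0]]
    - [[0, 0, 0], [0, 0, 0]]

```text
clock: 12.3
position: [630.9, -46.7, 108.5]
ee_rot: [-0.074, 0.903, -0.035, -0.421]
contact_force: [0.2, -0.3, 0.6]
gripper_width: 85.4
grasp_force: 0.0
```

```bash
python3 - <<'E'
from h import *
plan((547.5,-59.9,39),9.4,50)
g=get_image("wrist");cv2.imwrite("pics/w4.png",g["img"][:,:,::-1])
E
```

```text
t 12.3 pos [630.87 -46.66 108.47] F [ 0.17 -0.28  0.6 ] w 85.39015870968706 j [ 0.18  0.96  0.51 -0.01 -1.99 -1.58]
target [533.14 -62.28  26.79] shift now-frame cm [ 0.1   0.06 12.83] final-frame [ 0.1   0.06 12.83] rot deg [-0.01 -0.02 -0.01]
```

View pics/w4.png

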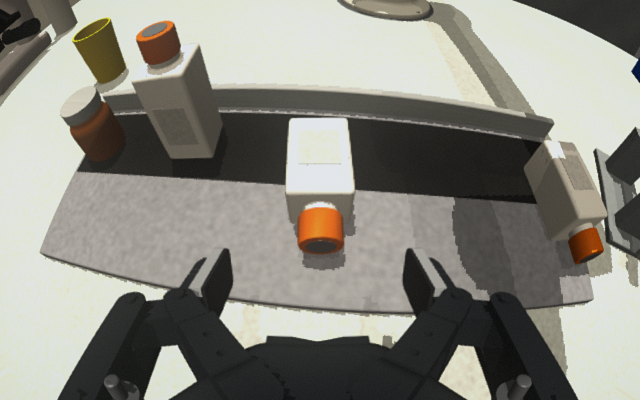

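The wrist view shows bottle2 centred at (320,190), cap at (321,230), and bottle4 standing at (180,95). Go in and grip.

Call:
drive_tool:
  deltas:
    - [[0, 0, 3.5], [0, 0, 0]]
    - [[0, 0, 3.5], [0, 0, 0]]
    - [[0.1, 0.1, 3], [0, 0, 0]]
    - [[0, 0, 2], [0, 0, 0]]
    - [[0, 0, 0.8], [0, 0, 0]]
    - [[0, 0, 0], [0, 0, 0]]
    - [[0, 0, 0], [0, 0, 0]]

```text
clock: 13.05
position: [536.4, -61.8, 32.7]
ee_rot: [-0.074, 0.906, -0.035, -0.415]
contact_force: [0.8, -0.3, 0.4]
gripper_width: 85.8
grasp_force: 0.0
```

Call:
drive_tool:
  deltas:
    - [[0, 0, 0], [0, 0, 0]]
    - [[0, 0, 0], [0, 0, 0]]
    - [[0, 0, 0], [0, 0, 0]]
    - [[0, 0, 0], [0, 0, 0]]
    - [[0, 0, 0], [0, 0, 0]]
    - [[0, 0, 0], [0, 0, 0]]
    - [[0, 0, 0], [0, 0, 0]]
    - [[0, 0, 0], [0, 0, 0]]
  claw: 3

```text
clock: 13.85
position: [535.5, -61.9, 31.2]
ee_rot: [-0.074, 0.905, -0.035, -0.417]
contact_force: [4.7, 1.5, 5.3]
gripper_width: 53.3
grasp_force: 64.4
```

Call:
drive_tool:
  deltas:
    - [[2, 0, -1.7], [0, 0, 0]]
    - [[2.4, 0, -2], [0, 0, 0]]
    - [[2.4, 0, -2], [0, 0, 0]]
    - [[0, 0, 0], [0, -4, 0]]
    - [[0, 0, 0], [0, -7, 0]]
    - [[0, 0, 0], [0, -7, 0]]
    - [[0, 0, 0], [0, -7, 0]]
    - [[0, 0, 0], [0, -7, 0]]
    - [[0, 0, 0], [0, -7, 0]]
    - [[0, 0, 0], [0, -7, 0]]
    - [[0, 0, 0], [0, -4, 0]]
    - [[0, 0, 0], [0, 0, 0]]

```text
clock: 15.05
position: [530.1, -62.5, 118.5]
ee_rot: [-0.081, 0.997, 0.001, 0.002]
contact_force: [-0.5, -0.0, -2.2]
gripper_width: 53.4
grasp_force: 63.5
```

Call:
drive_tool:
  deltas:
    - [[0, 0, 0], [0, -4, 0]]
    - [[0, 0, 0], [0, -7, 0]]
    - [[0, 0, 0], [0, -7, 0]]
    - [[0, 0, 0], [0, -7, 0]]
    - [[0, 0, 0], [0, -7, 0]]
    - [[0, 0, 0], [0, -5, 0]]
    - [[0, 0, 0], [0, -3, 0]]
    - [[0, 0, 0], [0, 0, 0]]
    - [[0, 0, 0], [0, 0, 0]]

```text
clock: 15.95
position: [535.2, -72.3, 121.8]
ee_rot: [-0.081, 0.946, 0.04, 0.311]
contact_force: [0.4, -0.6, -1.8]
gripper_width: 53.5
grasp_force: 63.7
```

```bash
python3 - <<'E'
from h import *
plan((482.5,-70.7,90),9.4,-40,off=0)
E
```

```text
t 15.95 pos [535.16 -72.33 121.82] F [ 0.37 -0.62 -1.82] w 53.47607315945864 j [ 0.09  0.19 -0.6  -0.5  -0.16 -1.02]
target [482.5 -70.7  90. ] shift now-frame cm [ 6.05  1.02 -0.49] final-frame [ 6.01  1.02 -0.88] rot deg [ 1.71 -3.43 -0.23]
```

Call:
drive_tool:
  deltas:
    - [[0.9, 0.2, -0.7], [0, 0, 0]]
    - [[0.9, 0.2, -0.7], [0, 0, 0]]
    - [[0.9, 0.2, -0.7], [0, 0, 0]]
    - [[0.9, 0.2, -0.7], [0, 0, 0]]
    - [[0.5, 0.2, -0.4], [0, 0, 0]]
    - [[0, 0, 0], [0, 0, 0]]
    - [[0, 0, 0], [0, 0, 0]]

```text
clock: 16.65
position: [482.4, -73.0, 124.3]
ee_rot: [-0.082, 0.945, 0.042, 0.314]
contact_force: [0.4, -0.8, -1.9]
gripper_width: 53.1
grasp_force: 63.7
```

```bash
python3 - <<'E'
from h import *
plan((482.5,-70.7,90),9.4,-40,off=0)
E
```

```text
t 16.65 pos [482.44 -73.02 124.34] F [ 0.41 -0.83 -1.86] w 53.09462346114441 j [ 0.08  0.11 -0.68 -0.55 -0.16 -0.96]
target [482.5 -70.7  90. ] shift now-frame cm [2.02 0.13 2.78] final-frame [2.17 0.23 2.66] rot deg [ 1.9  -3.16 -0.21]
```

```bash
python3 - <<'E'
from h import *
plan((481.4,-67.5,90),35,-40,off=0)
E
```

```text
t 16.65 pos [482.44 -73.02 124.34] F [ 0.41 -0.83 -1.86] w 53.09462346114441 j [ 0.08  0.11 -0.68 -0.55 -0.16 -0.96]
target [481.4 -67.5  90. ] shift now-frame cm [2.07 0.46 2.76] final-frame [2.03 0.51 2.78] rot deg [-14.03  -2.75 -20.25]
```

Call:
drive_tool:
  deltas:
    - [[0, 0, 0], [-2.8, 0, -4]]
    - [[0, 0, 0], [-2.8, 0, -4]]
    - [[0, 0, 0], [-2.8, 0, -4]]
    - [[0, 0, 0], [-2.8, -0.7, -4]]
    - [[0, 0, 0], [-2.8, -2, -4]]
    - [[0, 0, 0], [0, 0, 0]]
    - [[0, 0, 0], [0, 0, 0]]

```text
clock: 17.35
position: [481.2, -75.1, 122.4]
ee_rot: [-0.266, 0.902, 0.102, 0.323]
contact_force: [-0.4, 0.8, -2.4]
gripper_width: 53.5
grasp_force: 64.0
```

```bash
python3 - <<'E'
from h import *
plan((481.4,-67.5,75),35,-40,off=0)
E
```

```text
t 17.35 pos [481.2  -75.08 122.39] F [-0.4   0.75 -2.36] w 53.48458360420358 j [-0.26  0.19 -0.48 -0.95 -0.63 -0.03]
target [481.4 -67.5  75. ] shift now-frame cm [2.69 0.57 3.93] final-frame [2.7  0.61 3.92] rot deg [-0.68 -0.38 -1.88]
```

Call:
drive_tool:
  deltas:
    - [[0, 0, 0], [-0.7, -0.4, -1.9]]
    - [[0.7, 0.2, 1], [0, 0, 0]]
    - [[0.7, 0.2, 1], [0, 0, 0]]
    - [[0.6, 0.2, 1], [0, 0, 0]]
    - [[0.5, 0, 0.6], [0, 0, 0]]
    - [[0.2, 0, 0.3], [0, 0, 0]]
    - [[0, 0, 0], [0, 0, 0]]
    - [[0, 0, 0], [0, 0, 0]]

```text
clock: 18.15
position: [481.3, -66.4, 75.9]
ee_rot: [-0.285, 0.895, 0.103, 0.327]
contact_force: [1.0, -0.1, -1.3]
gripper_width: 53.6
grasp_force: 64.0
```

Call:
drive_tool:
  deltas:
    - [[0.12, 0, 0.16], [0, 0, 0]]
    - [[0.12, 0, 0.16], [0, 0, 0]]
    - [[0, 0, 0], [0, 0, 0]]
    - [[0, 0, 0], [0, 0, 0]]

```text
clock: 18.55
position: [481.3, -66.6, 71.6]
ee_rot: [-0.284, 0.895, 0.104, 0.327]
contact_force: [0.7, 0.1, -1.8]
gripper_width: 53.4
grasp_force: 64.0
```

```bash
python3 - <<'E'
from h import *
plan((481.4,-67.5,66),35,-40,off=0)
E
```

```text
t 18.55 pos [481.34 -66.62  71.58] F [ 0.66  0.1  -1.75] w 53.43276681232482 j [-0.3   0.3  -0.49 -1.1  -0.61  0.23]
target [481.4 -67.5  66. ] shift now-frame cm [ 0.39 -0.08  0.4 ] final-frame [ 0.39 -0.08  0.4 ] rot deg [0.12 0.1  0.16]
```

Call:
drive_tool:
  deltas:
    - [[0.12, 0, 0.15], [0, 0, 0]]
    - [[0.06, 0, 0.08], [0, 0, 0]]
    - [[0, 0, 0], [0, 0, 0]]
    - [[0, 0, 0], [0, 0, 0]]

```text
clock: 18.95
position: [481.4, -66.5, 68.6]
ee_rot: [-0.284, 0.895, 0.104, 0.327]
contact_force: [-0.5, -0.7, -2.7]
gripper_width: 53.4
grasp_force: 64.0
```

Call:
drive_tool:
  deltas:
    - [[0.06, 0, 0.08], [0, 0, 0]]
    - [[0.06, 0, 0.08], [0, 0, 0]]
    - [[0, 0, 0], [0, 0, 0]]
    - [[0, 0, 0], [0, 0, 0]]

```text
clock: 19.35
position: [481.5, -66.4, 66.6]
ee_rot: [-0.284, 0.895, 0.104, 0.327]
contact_force: [0.1, 0.6, -1.8]
gripper_width: 53.3
grasp_force: 64.0
```

Call:
drive_tool:
  deltas:
    - [[0.06, 0, 0.08], [0, 0, 0]]
    - [[0.06, 0, 0.08], [0, 0, 0]]
    - [[0, 0, 0], [0, 0, 0]]
    - [[0, 0, 0], [0, 0, 0]]

```text
clock: 19.75
position: [481.6, -66.3, 64.6]
ee_rot: [-0.284, 0.895, 0.104, 0.327]
contact_force: [0.4, 1.1, -1.4]
gripper_width: 53.5
grasp_force: 64.0
```

Call:
drive_tool:
  deltas:
    - [[0.06, 0, 0.08], [0, 0, 0]]
    - [[0.06, 0, 0.08], [0, 0, 0]]
    - [[0, 0, 0], [0, 0, 0]]
    - [[0, 0, 0], [0, 0, 0]]

```text
clock: 20.15
position: [481.9, -66.3, 64.1]
ee_rot: [-0.285, 0.895, 0.104, 0.328]
contact_force: [-5.0, -2.6, 9.0]
gripper_width: 53.3
grasp_force: 65.5
```

Contact. Release and back off.

Call:
drive_tool:
  deltas:
    - [[0, 0, 0], [0, 0, 0]]
    - [[0, 0, 0], [0, 0, 0]]
    - [[0, 0, 0], [0, 0, 0]]
    - [[0, 0, 0], [0, 0, 0]]
    - [[0, 0, 0], [0, 0, 0]]
    - [[0, 0, -1], [0, 0, 0]]
    - [[0, 0, -3], [0, 0, 0]]
    - [[0, 0, -4], [0, 0, 0]]
    - [[0, 0, -4], [0, 0, 0]]
    - [[-3.2, 0, -3.8], [0, 0, 0]]
    - [[-3.2, 0, -3.8], [0, 0, 0]]
    - [[0, 0, 0], [0, 0, 0]]
  claw: 8.54

```text
clock: 21.35
position: [420.6, -112.4, 262.1]
ee_rot: [-0.287, 0.893, 0.098, 0.332]
contact_force: [0.4, 0.3, 0.1]
gripper_width: 85.6
grasp_force: 0.0
```

```bash
python3 - <<'E'
from h import *
a=get_image("scene")["img"][130:230,200:400,::-1];b=get_image("top")["img"][150:260,240:460,::-1]
cv2.imwrite("pics/s5.png",np.vstack([cv2.resize(a,(600,300)),cv2.resize(b,(600,300))]))
plan((533,207,39),7.5,50,back=110)
E
```

```text
t 21.45 pos [ 418.25 -110.63  255.56] F [-0.81  0.49 -1.53] w 85.4562224625884 j [-0.35 -0.07 -0.42 -0.73 -0.92 -0.25]
target [602.11 216.1   97.49] shift now-frame cm [-15.68  16.14  33.9 ] final-frame [-26.57  29.99  -7.07] rot deg [-2.84 88.35 30.63]
```

View pics/s5.png

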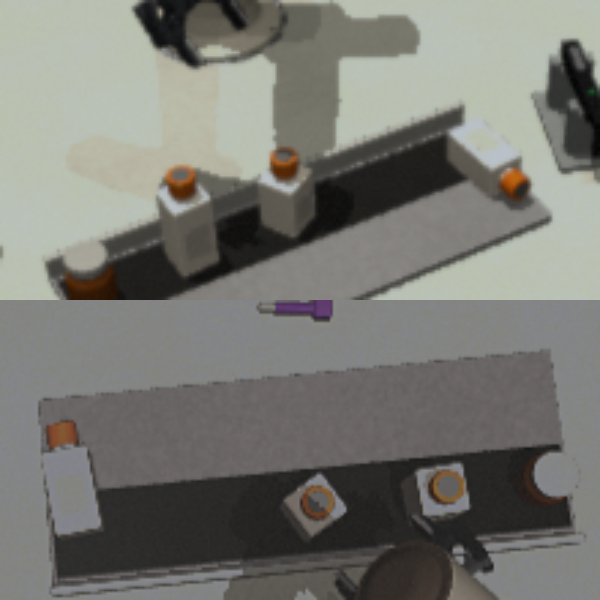

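Both stand; bottle3 has not moved. Next is bottle3.

Call:
drive_tool:
  deltas:
    - [[-1, 0, -1], [-0.2, 7.4, 2.5]]
    - [[-1, 0, -1], [-0.2, 7.4, 2.5]]
    - [[0, 0, 0], [-0.2, 7.4, 2.5]]
    - [[0, 0, 0], [-0.2, 7.4, 2.5]]
    - [[0, 0, 0], [-0.2, 7.4, 2.5]]
    - [[0, 0, 0], [-0.2, 7.4, 2.5]]
    - [[0, 0, 0], [-0.2, 7.4, 2.5]]
    - [[0, 0, 0], [-0.2, 7.4, 2.5]]
    - [[0, 0, 0], [-0.2, 7.4, 2.5]]
    - [[0, 0, 0], [-0.2, 7.4, 2.5]]
    - [[0, 0, 0], [-0.2, 7.4, 2.5]]
    - [[0, 0, 0], [-0.2, 7.4, 2.5]]

```text
clock: 22.65
position: [420.0, -108.7, 274.3]
ee_rot: [-0.073, 0.908, -0.028, -0.411]
contact_force: [-0.2, 0.7, -0.2]
gripper_width: 85.4
grasp_force: 0.0
```

```bash
python3 - <<'E'
from h import *
plan((533.5,207.5,39),8.5,50,back=130)
E
```

```text
t 22.65 pos [ 420.02 -108.72  274.31] F [-0.22  0.73 -0.22] w 85.38222075814845 j [ 0.13  0.46 -0.02  0.01 -1.93 -1.54]
target [617.6  220.07 110.35] shift now-frame cm [-28.76  29.28  -7.47] final-frame [-28.24  29.6   -8.15] rot deg [0.05 1.32 0.66]
```

Call:
drive_tool:
  deltas:
    - [[-1.5, 2.9, -2], [0, 1.3, 0.7]]
    - [[-1.5, 2.9, -2], [0, 0, 0]]
    - [[-1.5, 2.9, -2], [0, 0, 0]]
    - [[-2.9, 2.9, -1], [0, 0, 0]]
    - [[-2.9, 2.9, -1], [0, 0, 0]]
    - [[-3, 3, 0], [0, 0, 0]]
    - [[-3, 3, 0], [0, 0, 0]]
    - [[-3, 3, 0], [0, 0, 0]]
    - [[-3, 3, 0], [0, 0, 0]]
    - [[-3, 3, 0], [0, 0, 0]]
    - [[-2.9, 0, 0], [0, 0, 0]]
    - [[0, 0, 0], [0, 0, 0]]

```text
clock: 23.85
position: [616.1, 219.5, 106.2]
ee_rot: [-0.067, 0.903, -0.032, -0.423]
contact_force: [0.0, -0.6, -1.9]
gripper_width: 85.3
grasp_force: 0.0
```

```bash
python3 - <<'E'
from h import *
plan((533.5,207.5,39),8.5,50)
g=get_image("wrist");cv2.imwrite("pics/w6.png",g["img"][:,:,::-1])
E
```

```text
t 23.85 pos [616.13 219.54 106.16] F [ 0.02 -0.65 -1.89] w 85.33569209334655 j [ 0.47  1.    0.7  -0.28 -2.1  -1.93]
target [519.11 205.35  26.79] shift now-frame cm [ 0.18  0.04 12.61] final-frame [ 0.22  0.03 12.61] rot deg [-0.05 -0.2  -0.07]
```

View pics/w6.png

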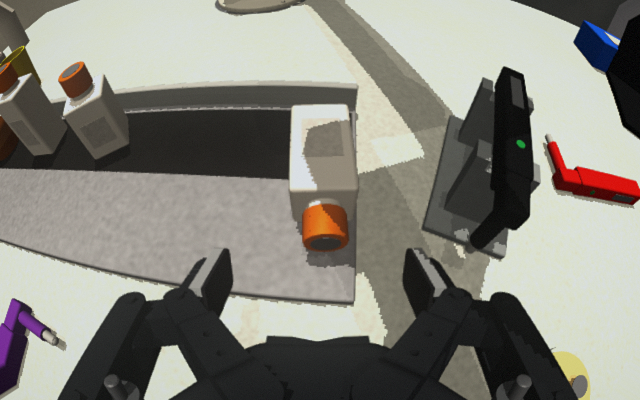

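The wrist view shows bottle3 centred at (324,160), cap at (326,225), and the black reader in its stand at (510,150), clear of the fingers. Grip and turn up.

Call:
drive_tool:
  deltas:
    - [[0.2, 0.2, 3.5], [0, 0, 0]]
    - [[0, 0, 3.5], [0, 0, 0]]
    - [[0, 0, 3], [0, 0, 0]]
    - [[0, 0, 2], [0, 0, 0]]
    - [[0, 0, 0.6], [0, 0, 0]]
    - [[0, 0, 0], [0, 0, 0]]
    - [[0, 0, 0], [0, 0, 0]]

```text
clock: 24.6
position: [522.6, 207.0, 35.2]
ee_rot: [-0.068, 0.906, -0.03, -0.416]
contact_force: [-0.4, -0.5, 0.5]
gripper_width: 85.4
grasp_force: 0.0
```

Call:
drive_tool:
  deltas:
    - [[0, 0, 0], [0, 0, 0]]
    - [[0, 0, 0], [0, 0, 0]]
    - [[0, 0, 0], [0, 0, 0]]
    - [[0, 0, 0], [0, 0, 0]]
    - [[0, 0, 0], [0, 0, 0]]
    - [[0, 0, 0], [0, 0, 0]]
    - [[0, 0, 0], [0, 0, 0]]
    - [[0, 0, 0], [0, 0, 0]]
  claw: 3

```text
clock: 25.4
position: [521.9, 207.1, 34.6]
ee_rot: [-0.068, 0.906, -0.03, -0.417]
contact_force: [3.2, 1.2, 4.7]
gripper_width: 53.4
grasp_force: 63.5
```

Call:
drive_tool:
  deltas:
    - [[2, 0, -1.7], [0, 0, 0]]
    - [[2.4, 0, -2], [0, 0, 0]]
    - [[2.4, 0, -2], [0, 0, 0]]
    - [[0, 0, 0], [0, -4, 0]]
    - [[0, 0, 0], [0, -7, 0]]
    - [[0, 0, 0], [0, -7, 0]]
    - [[0, 0, 0], [0, -7, 0]]
    - [[0, 0, 0], [0, -7, 0]]
    - [[0, 0, 0], [0, -7, 0]]
    - [[0, 0, 0], [0, -7, 0]]
    - [[0, 0, 0], [0, -4, 0]]
    - [[0, 0, 0], [0, 0, 0]]

```text
clock: 26.6
position: [516.8, 205.4, 121.8]
ee_rot: [-0.074, 0.997, 0.0, 0.003]
contact_force: [0.3, -0.2, -1.8]
gripper_width: 53.3
grasp_force: 63.2
```

```bash
python3 - <<'E'
from h import *
plan((470,200,110),8.5,-40,off=0)
E
```

```text
t 26.6 pos [516.85 205.35 121.82] F [ 0.32 -0.23 -1.78] w 53.31660856686918 j [ 0.67  0.37 -0.32  0.   -0.88 -2.1 ]
target [470. 200. 110.] shift now-frame cm [4.72 0.17 1.16] final-frame [ 4.37  0.16 -2.12] rot deg [  0.   -39.71   0.04]
```

Call:
drive_tool:
  deltas:
    - [[0, 0, 0], [0, 0, 7.5]]
    - [[0, 0, 0], [0, 0, 7.5]]
    - [[1, 0, 0], [0, -5, 0]]
    - [[1, 0, 0], [0, -7, 0]]
    - [[1, 0, 0], [0, -7, 0]]
    - [[0, 0, 0], [0, -7, 0]]
    - [[0, 0, 0], [0, -5, 0]]
    - [[0, 0, 0], [0, 0, 0]]
    - [[0, 0, 0], [0, 0, 0]]

```text
clock: 27.5
position: [520.6, 194.2, 160.4]
ee_rot: [0.049, 0.977, -0.016, 0.205]
contact_force: [0.6, -0.6, -1.3]
gripper_width: 53.3
grasp_force: 63.9
```

```bash
python3 - <<'E'
from h import *
plan((465,193,115),-6.5,-40,off=0)
E
```

```text
t 27.5 pos [520.63 194.19 160.37] F [ 0.61 -0.56 -1.28] w 53.259019594051914 j [ 0.73  0.19 -0.78  0.79 -0.45 -3.1 ]
target [465. 193. 115.] shift now-frame cm [ 6.88 -0.64  1.94] final-frame [ 7.14 -0.75 -0.07] rot deg [ -0.26 -16.26   0.85]
```

Call:
drive_tool:
  deltas:
    - [[0, 0, 0], [0, 7.9, 0]]
    - [[0, 0, 0], [0, 7.9, 0]]
    - [[0, 0, 0], [0, 7.9, 0]]
    - [[0, 0, 0], [0, 0, -8]]
    - [[0, 0, 0], [0, 0, -8]]
    - [[0, 0, 0], [0, 0, -8]]
    - [[0, 0, 0], [0, 0, -8]]
    - [[0, 0, 0], [0, 0, -8]]
    - [[0, 0, 0], [0, 0, -8]]
    - [[0, 0, 0], [0, 0, -8]]
    - [[0, 0, 0], [0, 0, -8]]
    - [[0, 0, 0], [0, 0, -8]]

```text
clock: 28.7
position: [528.8, 185.6, 162.9]
ee_rot: [-0.541, 0.839, -0.05, 0.036]
contact_force: [0.9, 0.3, -2.2]
gripper_width: 53.3
grasp_force: 64.0
```

```bash
python3 - <<'E'
from h import *
plan((465,200,130),66,-40,off=0)
plan((465,200,130),66,0,off=0)
E
```

```text
t 28.7 pos [528.8  185.56 162.94] F [ 0.88  0.31 -2.22] w 53.2974099532956 j [ 0.68  0.29 -0.37  0.14 -0.85 -1.2 ]
target [465. 200. 130.] shift now-frame cm [1.34 6.76 2.47] final-frame [3.1  6.42 1.7 ] rot deg [ -6.92 -39.56   2.07]
t 28.7 pos [528.8  185.56 162.94] F [ 0.88  0.31 -2.22] w 53.2974099532956 j [ 0.68  0.29 -0.37  0.14 -0.85 -1.2 ]
target [465. 200. 130.] shift now-frame cm [1.34 6.76 2.47] final-frame [1.28 6.42 3.29] rot deg [-7.07  0.39 -0.41]
```

Call:
drive_tool:
  deltas:
    - [[0, 0, 0], [-7, 0.4, -0.4]]
    - [[0, 2, 0], [0, -4, 0]]
    - [[0, 2, 0], [0, -7, 0]]
    - [[0, 2, 0], [0, -7, 0]]
    - [[0, 0.4, 0], [0, -7, 0]]
    - [[0, 0, 0], [0, -7, 0]]
    - [[0, 0, 0], [0, -5, 0]]
    - [[0, 0, 0], [0, -3, 0]]
    - [[0, 0, 0], [0, 0, 0]]
    - [[0, 0, 0], [0, 0, 0]]

```text
clock: 29.7
position: [471.1, 211.0, 163.5]
ee_rot: [-0.51, 0.79, 0.183, 0.286]
contact_force: [-0.1, -1.4, -2.0]
gripper_width: 53.3
grasp_force: 64.8
```

```bash
python3 - <<'E'
from h import *
plan((456.3,190.9,95),66,-40,off=0)
E
```

```text
t 29.7 pos [471.09 211.   163.51] F [-0.08 -1.4  -2.02] w 53.314097478459324 j [ 0.37  0.15 -0.41 -0.83 -0.64 -0.2 ]
target [456.3 190.9  95. ] shift now-frame cm [6.25 0.54 3.71] final-frame [6.27 0.53 3.68] rot deg [-0.3  -0.32 -0.16]
```

Call:
drive_tool:
  deltas:
    - [[1.3, 0.1, 0.1], [-0.3, -0.3, -0.2]]
    - [[1.3, 0.1, 0.3], [0, 0, 0]]
    - [[1.2, 0.1, 0.9], [0, 0, 0]]
    - [[1.2, 0.1, 0.9], [0, 0, 0]]
    - [[0.8, 0.1, 0.9], [0, 0, 0]]
    - [[0.4, 0, 0.5], [0, 0, 0]]
    - [[0, 0, 0], [0, 0, 0]]
    - [[0, 0, 0], [0, 0, 0]]

```text
clock: 30.5
position: [456.5, 191.3, 97.0]
ee_rot: [-0.513, 0.787, 0.186, 0.288]
contact_force: [0.5, 0.8, -1.7]
gripper_width: 53.2
grasp_force: 64.7
```

Call:
drive_tool:
  deltas:
    - [[0.18, 0, 0.23], [0, 0, 0]]
    - [[0.12, 0, 0.15], [0, 0, 0]]
    - [[0.06, 0, 0.08], [0, 0, 0]]
    - [[0, 0, 0], [0, 0, 0]]
    - [[0, 0, 0], [0, 0, 0]]

```text
clock: 31.0
position: [456.3, 190.9, 91.0]
ee_rot: [-0.512, 0.787, 0.186, 0.288]
contact_force: [-0.2, -0.2, -1.7]
gripper_width: 53.4
grasp_force: 64.7
```

```bash
python3 - <<'E'
from h import *
plan((456.3,190.9,83),66,-40,off=0)
E
```

```text
t 31.0 pos [456.34 190.93  91.01] F [-0.16 -0.22 -1.72] w 53.3803022338153 j [ 0.26  0.27 -0.47 -1.04 -0.62  0.14]
target [456.3 190.9  83. ] shift now-frame cm [0.52 0.   0.61] final-frame [0.52 0.   0.61] rot deg [-0.04  0.08  0.13]
```

Call:
drive_tool:
  deltas:
    - [[0.18, 0, 0.23], [0, 0, 0]]
    - [[0.12, 0, 0.15], [0, 0, 0]]
    - [[0.06, 0, 0.08], [0, 0, 0]]
    - [[0, 0, 0], [0, 0, 0]]
    - [[0, 0, 0], [0, 0, 0]]

```text
clock: 31.5
position: [456.4, 191.2, 85.0]
ee_rot: [-0.512, 0.787, 0.186, 0.288]
contact_force: [0.4, 0.2, -1.4]
gripper_width: 53.6
grasp_force: 64.7
```

Call:
drive_tool:
  deltas:
    - [[0.06, 0, 0.08], [0, 0, 0]]
    - [[0.06, 0, 0.08], [0, 0, 0]]
    - [[0, 0, 0], [0, 0, 0]]
    - [[0, 0, 0], [0, 0, 0]]

```text
clock: 31.9
position: [456.4, 191.3, 83.1]
ee_rot: [-0.513, 0.787, 0.186, 0.288]
contact_force: [0.4, 0.8, -2.2]
gripper_width: 53.3
grasp_force: 64.7
```

Call:
drive_tool:
  deltas:
    - [[0.06, 0, 0.08], [0, 0, 0]]
    - [[0.06, 0, 0.08], [0, 0, 0]]
    - [[0, 0, 0], [0, 0, 0]]
    - [[0, 0, 0], [0, 0, 0]]

```text
clock: 32.3
position: [456.5, 191.4, 82.8]
ee_rot: [-0.513, 0.787, 0.186, 0.289]
contact_force: [-5.0, -4.6, 11.1]
gripper_width: 53.0
grasp_force: 66.6
```

Call:
drive_tool:
  deltas:
    - [[0, 0, 0], [0, 0, 0]]
    - [[0, 0, 0], [0, 0, 0]]
    - [[0, 0, 0], [0, 0, 0]]
    - [[0, 0, 0], [0, 0, 0]]
    - [[0, 0, 0], [0, 0, 0]]
    - [[0, 0, -1], [0, 0, 0]]
    - [[0, 0, -3], [0, 0, 0]]
    - [[0, 0, -4], [0, 0, 0]]
    - [[0, 0, -4], [0, 0, 0]]
    - [[-3.2, 0, -3.8], [0, 0, 0]]
    - [[-3.2, 0, -3.8], [0, 0, 0]]
    - [[0, 0, 0], [0, 0, 0]]
  claw: 8.54

```text
clock: 33.5
position: [427.4, 120.5, 280.8]
ee_rot: [-0.514, 0.785, 0.182, 0.295]
contact_force: [0.5, 1.0, -0.9]
gripper_width: 85.0
grasp_force: 0.0
```

```bash
python3 - <<'E'
from h import *
G=get_image("scene");T=get_image("top");np.save("s7.npy",G,allow_pickle=True);np.save("t7.npy",T,allow_pickle=True)
a=G["img"][130:230,200:400,::-1];b=T["img"][150:260,190:410,::-1]
cv2.imwrite("pics/s7.png",np.vstack([cv2.resize(a,(600,300)),cv2.resize(b,(600,300))]))
plan((480,360,300),-15,0,off=0)
E
```

```text
t 33.6 pos [424.49 120.91 274.03] F [-0.31  0.36 -0.28] w 85.27109695309277 j [ 0.2  -0.08 -0.38 -0.7  -0.95 -0.29]
target [480. 360. 300.] shift now-frame cm [-20.1    4.6   13.56] final-frame [ 0.83 24.53 -2.6 ] rot deg [28.15 33.36 77.6 ]
```

View pics/s7.png

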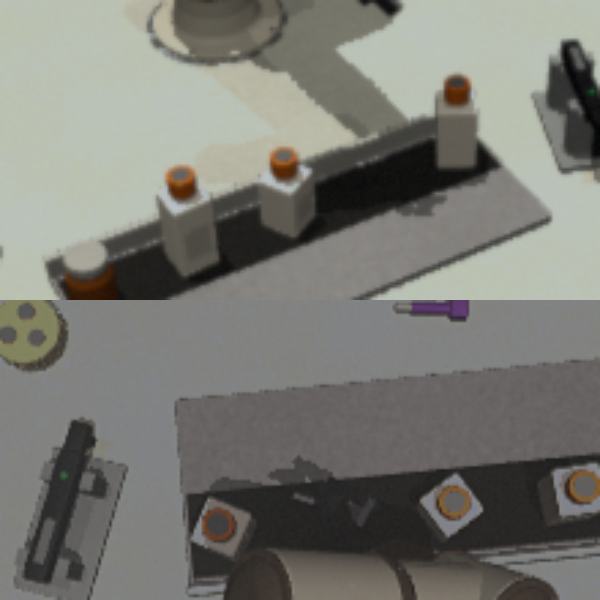

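All three stand upright: scene crop (457,125), (288,190), (188,225), and top crop tags (218,525), (454,503), (584,487). The reader is in its stand at top crop (62,500). Turn the tool down and go over it, half-turned to spare the last joint.

Call:
drive_tool:
  deltas:
    - [[0, 0, -2], [0, 8, 0]]
    - [[0, 0, -2], [0, 8, 0]]
    - [[0, 0, 0], [0, 8, 0]]
    - [[0, 0, 0], [0, 8, 0]]
    - [[0, 0, 0], [0, 8, 0]]
    - [[0, 0, 0], [0, 0, -8.3]]
    - [[0, 0, 0], [0, 0, -8.3]]
    - [[0, 0, 0], [0, 0, -8.3]]
    - [[0, 0, 0], [0, 0, -8.3]]
    - [[0, 0, 0], [0, 0, -8.3]]
    - [[0, 0, 0], [0, 0, -8.3]]
    - [[0, 0, 0], [0, 0, -8.3]]

```text
clock: 34.8
position: [414.4, 99.0, 302.4]
ee_rot: [0.885, -0.466, -0.001, 0.001]
contact_force: [0.0, 1.1, -0.2]
gripper_width: 85.2
grasp_force: 0.0
```

Call:
drive_tool:
  deltas:
    - [[0, 0, 0], [0, 0, -8.3]]
    - [[0, 0, 0], [0, 0, -8.3]]
    - [[0, 0, 0], [0, 0, -8.3]]
    - [[0, 0, 0], [0, 0, -8.3]]
    - [[0, 0, 0], [0, 0, -8]]
    - [[0, 0, 0], [0, 0, 0]]
    - [[0, 0, 0], [0, 0, 0]]

```text
clock: 35.5
position: [414.8, 99.2, 303.3]
ee_rot: [0.992, -0.129, -0.0, 0.0]
contact_force: [-0.0, 0.3, 0.5]
gripper_width: 85.5
grasp_force: 0.0
```

```bash
python3 - <<'E'
from h import *
plan((440,365,270),165,0,off=0)
E
```

```text
t 35.5 pos [414.79  99.19 303.27] F [-0.04  0.33  0.52] w 85.54314706189471 j [ 0.62 -0.01 -0.31  0.   -1.27  0.69]
target [440. 365. 270.] shift now-frame cm [ -4.35 -26.35   3.31] final-frame [ -4.44 -26.33   3.33] rot deg [ 0.04 -0.    0.21]
```

Call:
drive_tool:
  deltas:
    - [[-0.7, -4.4, 0.5], [0, 0, 0.2]]
    - [[-0.7, -4.4, 0.5], [0, 0, 0]]
    - [[-0.7, -4.4, 0.5], [0, 0, 0]]
    - [[-0.7, -4.4, 0.5], [0, 0, 0]]
    - [[-0.8, -4.4, 0.6], [0, 0, 0]]
    - [[-0.8, -4.4, 0.6], [0, 0, 0]]
    - [[0, 0, 0], [0, 0, 0]]
    - [[0, 0, 0], [0, 0, 0]]

```text
clock: 36.3
position: [439.7, 366.5, 271.0]
ee_rot: [0.992, -0.129, 0.0, 0.001]
contact_force: [-0.9, -0.7, -0.9]
gripper_width: 85.1
grasp_force: 0.0
```

```bash
python3 - <<'E'
from h import *
s=arm.read_state();g=get_image("wrist");np.save("w8.npy",dict(s=s,g=g),allow_pickle=True);cv2.imwrite("pics/w8.png",g["img"][:,:,::-1])
print(s["position"],s["joints"])
E
```

```text
[439.68 366.48 271.05] [ 0.98  0.27 -0.06  0.   -1.24  0.33]
```

View pics/w8.png

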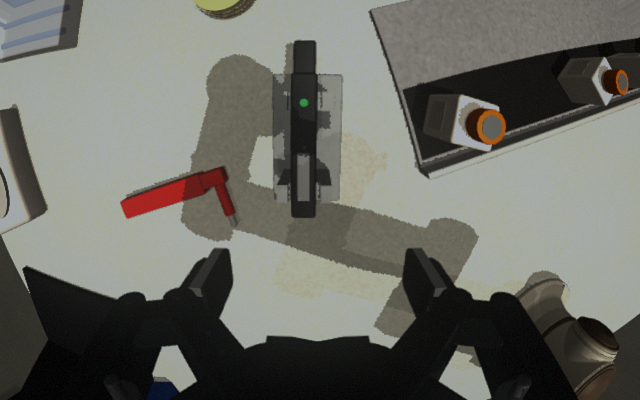

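```bash
cat >> h.py <<'E'
def wray(s,g,p):
    v=np.array([p[0]-g["cx"],p[1]-g["cy"]]);r=np.hypot(*v);t=r/g["fx"];c=np.array([*(v/max(r,1e-9)*np.sin(t)),np.cos(t)])
    M=np.array(g["mount"]);q=R.from_quat(s["ee_rot"]);return s["position"]+q.apply(M[:3,3]),q.apply(M[:3,:3]@c)
def wz(s,g,p,z):
    e,d=wray(s,g,p);return e+d*(z-e[2])/d[2]
def seg(s,g,roi):  # dark reader handle outline
    x0,y0,x1,y1=roi;m=(cv2.cvtColor(g["img"],cv2.COLOR_RGB2GRAY)[y0:y1,x0:x1]<60).astype(np.uint8)
    return m
E
python3 - <<'E'
from h import *
d=np.load("w8.npy",allow_pickle=True).item();s,g=d["s"],d["g"]
for z in (110,):
  f,r=wz(s,g,(305,41),z),wz(s,g,(303.5,216.5),z);print("front",f,"rear",r,"len",np.linalg.norm(f-r),"yaw",np.degrees(np.arctan2(*(f-r)[1::-1])),"origin",r+75*(f-r)/np.linalg.norm(f-r))
gr=cv2.cvtColor(g["img"],cv2.COLOR_RGB2GRAY)
for y in (50,62,128,140,205,212): print(y,gr[y,284:326])
for p in [(273,75),(343,75),(340,201),(272,200)]: print("plate",wz(s,g,p,5))
print("tag A", wz(s,g,(489,126),142))
T=np.load("t7.npy",allow_pickle=True).item()
for n,p,z in (("A",(218,525),142),("B",(454,503),127),("C",(584,487),157)): print(n,onz(T,(190+p[0]*220/600,150+(p[1]-300)*110/300),z))
E
```

```text
front [575.3  343.41 110.  ] rear [403.02 391.71 110.  ] len 178.9223407984321 yaw -15.663189356918584 origin [475.24 371.46 110.  ]
50 [166 137 114 106 107 105 106 107  99  54  35  31  38  40  40  39  45  40
  42  42  41  41  42  43  45  43  44  45  48  39  37  62 119 165 170 168
 167 168 167 168 168 165]
62 [162 145 107 104 102  99  99  98  91  66  31  34  38  41  41  41  43  41
  44  44  44  44  43  44  46  44  47  47  48  42  35  60 115 162 166 167
 165 166 169 169 167 165]
128 [ 68  68  70  68  70  70  50  29  26  23  27  24  26  24  29  27  24  23
  27  25  27  29  25  29  25  26  27  30  27  28  24  25  31  51  63  87
  92 113 118 102  99  79]
140 [ 79  64  66  67  69  67  43  29  22  25  26  26  25  27  24  25  25  29
  24  28  24  22  26  29  26  27  27  28  26  27  24  28  68 109 120 117
 117 117 118 116 119 119]
205 [102 104 100 102 103 105  99  52  29  28  30  30  32  35  31  31  32  31
  32  29  33  32  33  34  33  35  33  34  32  31  31  54  74  90  87  87
  89  89  87  91  92  87]
212 [105 103 105 103 104 105  98  49  30  28  33  32  30  30  29  32  30  29
  31  32  32  34  34  34  32  34  35  35  36  30  28  53  77  90  91  88
  89  90  91  88  84  89]
plate [563.15 393.83   5.  ]
plate [539.28 306.07   5.  ]
plate [373.48 351.45   5.  ]
plate [399.22 443.2    5.  ]
tag A [457.48 189.54 142.  ]
A [449.42 184.68 142.  ]
B [468.99 -72.66 127.  ]
C [ 480.15 -210.64  157.  ]
```

```bash
python3 - <<'E'
from h import *
plan((475,370,190),164.7,0,off=0)
E
```

```text
t 36.35 pos [439.85 365.71 271.9 ] F [0.76 0.22 0.19] w 85.31638844949033 j [ 0.98  0.27 -0.06  0.   -1.24  0.33]
target [475. 370. 190.] shift now-frame cm [ 3.28 -1.32  8.19] final-frame [ 3.28 -1.34  8.19] rot deg [ 0.04 -0.08  0.43]
```

Call:
drive_tool:
  deltas:
    - [[1.1, -0.4, 2.7], [0, 0, 0.4]]
    - [[1.1, -0.5, 2.7], [0, 0, 0]]
    - [[1.1, -0.4, 2.8], [0, 0, 0]]
    - [[0, 0, 0], [0, 0, 0]]
    - [[0, 0, 0], [0, 0, 0]]
    - [[0, 0, 0], [0, 0, 0]]

```text
clock: 36.95
position: [476.1, 370.1, 193.1]
ee_rot: [0.991, -0.133, 0.002, -0.002]
contact_force: [0.6, 0.0, -0.4]
gripper_width: 85.5
grasp_force: 0.0
```

```bash
python3 - <<'E'
from h import *
s=arm.read_state();g=get_image("wrist");np.save("w9.npy",dict(s=s,g=g),allow_pickle=True);cv2.imwrite("pics/w9.png",g["img"][:,:,::-1])
print(s["position"],s["joints"])
E
```

```text
[476.07 370.13 193.14] [ 0.93  0.37 -0.11  0.   -1.08  0.37]
```

View pics/w9.png

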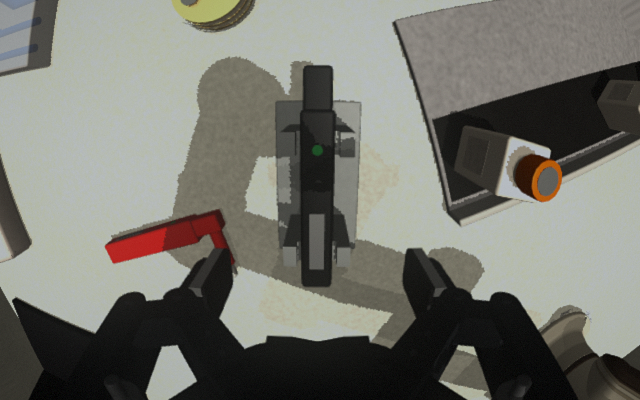

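The wrist view shows the handle from (318,66) to (317,286), centred on the tool's plane and parallel to it. The saddles are at (318,140) and (318,250), and the colour is black with a green lamp, so this is the right reader. Check height and position from the two wrist views.

```bash
python3 - <<'E'
from h import *
A=np.load("w8.npy",allow_pickle=True).item();B=np.load("w9.npy",allow_pickle=True).item()
def t2(p,q):
    e,d=wray(A["s"],A["g"],p);f,k=wray(B["s"],B["g"],q);t=np.linalg.lstsq(np.stack([d,-k],1),f-e,rcond=None)[0];a,b=e+d*t[0],f+k*t[1];return (a+b)/2,np.linalg.norm(a-b)
print("rear",t2((303,216.5),(316.8,286)),"led",t2((304,103),(317.5,150.5)))
s,g=B["s"],B["g"];r=wz(s,g,(316.8,286),110);f=wz(s,g,(318,66),110);u=(f-r)/np.linalg.norm(f-r);print(r,f,np.linalg.norm(f-r),np.degrees(np.arctan2(u[1],u[0])),"origin",r+75*u)
print("tagA",wz(s,g,(545,181),142),t2((489,126),(545,181)))
o=r+75*u
plan((o[0],o[1],95),164.7,0)
E
```

```text
rear (array([403.48, 391.78, 110.94]), np.float64(0.6113669299192229)) led (array([515.99, 360.28, 108.64]), np.float64(0.12385454282870044))
[402.84 391.65 110.  ] [576.17 343.64 110.  ] 179.85056745223577 -15.480009899238796 origin [475.12 371.63 110.  ]
tagA [456.75 189.26 142.  ] (array([457.86, 190.89, 144.13]), np.float64(0.265426227582437))
t 37.0 pos [475.94 370.35 193.18] F [ 0.05 -0.02  0.57] w 85.31444414032632 j [ 0.93  0.37 -0.11  0.   -1.08  0.37]
target [475.12 371.63  76.  ] shift now-frame cm [-0.16 -0.05 11.72] final-frame [-0.11 -0.1  11.72] rot deg [-0.27 -0.22  0.07]
```

Call:
drive_tool:
  deltas:
    - [[-0.1, -0.1, 3], [-0.3, -0.2, 0.2]]
    - [[0, 0, 3], [0, 0, 0]]
    - [[0, 0, 3], [0, 0, 0]]
    - [[0, 0, 2], [0, 0, 0]]
    - [[0, 0, 0.7], [0, 0, 0]]
    - [[0, 0, 0], [0, 0, 0]]
    - [[0, 0, 0], [0, 0, 0]]

```text
clock: 37.7
position: [475.5, 372.0, 75.6]
ee_rot: [0.991, -0.134, 0.0, 0.001]
contact_force: [-0.6, -0.2, 0.6]
gripper_width: 85.3
grasp_force: 0.0
```

Call:
drive_tool:
  deltas:
    - [[0, 0, 0], [0, 0, 0]]
    - [[0, 0, 0], [0, 0, 0]]
    - [[0, 0, 0], [0, 0, 0]]
    - [[0, 0, 0], [0, 0, 0]]
    - [[0, 0, 0], [0, 0, 0]]
    - [[0, 0, 0], [0, 0, 0]]
    - [[0, 0, 0], [0, 0, 0]]
    - [[0, 0, 0], [0, 0, 0]]
  claw: 0.5

```text
clock: 38.5
position: [475.0, 371.4, 74.3]
ee_rot: [0.991, -0.134, -0.001, 0.001]
contact_force: [-0.4, 0.2, 3.2]
gripper_width: 25.3
grasp_force: 59.6
```

```bash
python3 - <<'E'
from h import *
s=arm.read_state();np.save("grip.npy",dict(p=s["position"],q=s["ee_rot"]),allow_pickle=True)
plan((475.1,371.6,95),164.5,0)
E
```

```text
t 38.5 pos [474.96 371.37  74.33] F [-0.37  0.21  3.18] w 25.332021565315006 j [ 0.93  0.5  -0.24  0.   -0.83  0.37]
target [475.1 371.6  76. ] shift now-frame cm [ 0.01 -0.02 -0.17] final-frame [ 0.01 -0.03 -0.17] rot deg [0.17 0.05 0.1 ]
```

Call:
drive_tool:
  deltas:
    - [[0, 0, -1], [0, 0, 0]]
    - [[0, 0, -3], [0, 0, 0]]
    - [[0, 0, -4.5], [0, 0, 0]]
    - [[0, 0, -4.5], [0, 0, 0]]
    - [[0, 0, -4], [0, 0, 0]]
    - [[0, 0, -1], [0, 0, 0]]
    - [[0, 0, 0], [0, 0, 0]]
    - [[0, 0, 0], [0, 0, 0]]

```text
clock: 39.3
position: [474.1, 370.8, 251.7]
ee_rot: [0.991, -0.134, -0.002, 0.003]
contact_force: [-0.3, -0.1, -2.1]
gripper_width: 25.2
grasp_force: 59.2
```

```bash
cat >> h.py <<'E'
def caps(g,roi=None):
    h=cv2.cvtColor(g["img"],cv2.COLOR_RGB2HSV);m=cv2.inRange(h,(4,120,50),(20,255,255));n,l,s,c=cv2.connectedComponentsWithStats(m)
    return [(c[i].round(1).tolist(),int(s[i][4])) for i in range(1,n) if s[i][4]>25 and 180<c[i][0]<460]
def tags():
    print("top",caps(get_image("top")),"scene",caps(get_image("scene")))
TIP=np.array([95,0,54.3])
def tipplan(tip,psi=164.5):
    M=ori(psi,0);plan(np.array(tip)-M@TIP,psi,0,off=0)
    s=arm.read_state();print("tip now",s["position"]+R.from_quat(s["ee_rot"]).apply(TIP))
E
python3 - <<'E'
from h import *
for n in "t7","s7":print(caps(np.load(n+".npy",allow_pickle=True).item()))
tags();tipplan((475.3,-71,195))
E
```

```text
[([436.5, 217.8], 32), ([403.3, 218.3], 50), ([355.6, 223.7], 54), ([269.5, 232.1], 48)]
[([309.2, 7.9], 429), ([222.9, 67.9], 5158), ([312.7, 67.4], 396), ([351.9, 160.8], 50), ([294.2, 184.9], 58), ([260.4, 191.3], 59), ([229.3, 224.2], 81)]
top [([436.8, 218.2], 30), ([355.8, 223.7], 51), ([407.6, 228.0], 49), ([269.7, 232.0], 50)] scene [([229.2, 64.0], 5838), ([316.6, 13.6], 89), ([308.8, 57.8], 1078), ([351.9, 159.9], 59), ([294.3, 185.2], 54), ([254.5, 187.4], 59), ([229.3, 224.3], 83)]
t 39.4 pos [474.2  370.71 251.08] F [-0.74 -1.09 -0.68] w 25.465143204840533 j [ 0.93  0.34 -0.01 -0.   -1.23  0.37]
target [383.76 -45.61 249.3 ] shift now-frame cm [ 2.36 42.53  0.54] final-frame [ 2.41 42.53  0.18] rot deg [0.49 0.23 0.07]
tip now [565.43 345.03 196.39]
```

Bottle4 has been knocked: its cap moved in the top view from (403,218) to (408,228), and it is still upright. I'll press the others first, then this one where it stands now, and shift it back to the centre line at the end.

Call:
drive_tool:
  deltas:
    - [[0.2, 4.2, 0], [0.5, 0.2, 0]]
    - [[0.2, 4.2, 0], [0, 0, 0]]
    - [[0.2, 4.2, 0], [0, 0, 0]]
    - [[0.2, 4.3, 0], [0, 0, 0]]
    - [[0.2, 4.3, 0], [0, 0, 0]]
    - [[0.2, 4.3, 0], [0, 0, 0]]
    - [[0.3, 4.3, 0], [0, 0, 0]]
    - [[0.3, 4.3, 0], [0, 0, 0]]
    - [[0.3, 4.2, 0], [0, 0, 0]]
    - [[0.3, 4.2, 0], [0, 0, 0]]
    - [[0, 0, 0], [0, 0, 0]]
    - [[0, 0, 0], [0, 0, 0]]

```text
clock: 40.6
position: [384.5, -45.4, 251.1]
ee_rot: [0.991, -0.135, 0.0, -0.002]
contact_force: [-0.6, 1.1, -1.4]
gripper_width: 25.3
grasp_force: 59.6
```

```bash
python3 - <<'E'
from h import *
tipplan((475.3,-71,135))
s=arm.read_state();g=get_image("wrist");np.save("w10.npy",dict(s=s,g=g),allow_pickle=True);cv2.imwrite("pics/w10.png",g["img"][:,:,::-1])
E
```

```text
t 40.6 pos [384.5  -45.41 251.13] F [-0.59  1.06 -1.38] w 25.302980413025864 j [ 0.31 -0.05 -0.48 -0.   -1.14  1.  ]
target [383.76 -45.61 189.3 ] shift now-frame cm [-0.07  0.06  6.18] final-frame [-0.07  0.04  6.18] rot deg [-0.21  0.   -0.07]
tip now [476.07 -70.7  196.83]
```

View pics/w10.png

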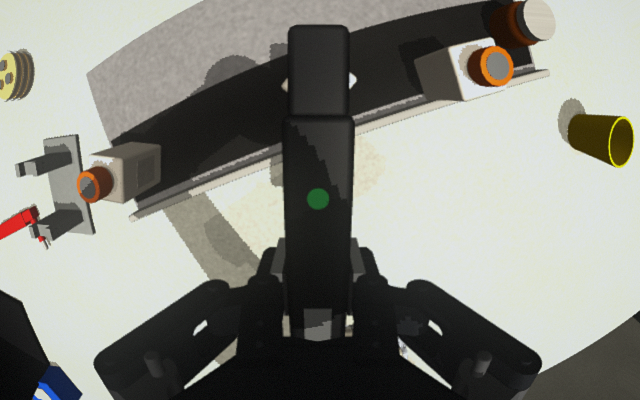

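The wrist view shows bottle2's shoulder corners symmetric behind the nose at (286,82) and (353,79). The tag of bottle4 is at (497,66) and bottle3's at (90,186).

```bash
python3 - <<'E'
from h import *
B=np.load("w10.npy",allow_pickle=True).item();s,g=B["s"],B["g"]
print("B corners",wz(s,g,(283,82),95),wz(s,g,(356,79),95))
print("A",wz(s,g,(90,186),142),"C",wz(s,g,(497,66),157))
g=get_image("top")
for p,z in (((407.6,228.0),150),((403.3,218.3),150)): print("topC",onz(g,p,z))
E
```

```text
B corners [486.1  -38.29  95.  ] [ 470.47 -105.96   95.  ]
A [455.61 182.15 142.  ] C [ 456.95 -220.7   157.  ]
topC [ 452.81 -220.71  150.  ]
topC [ 481.75 -209.54  150.  ]
```

Call:
drive_tool:
  deltas:
    - [[-0.1, 0, 2], [-0.2, 0, 0]]
    - [[0, 0, 2], [0, 0, 0]]
    - [[0, 0, 1.5], [0, 0, 0]]
    - [[0, 0, 0.6], [0, 0, 0]]
    - [[0, 0, 0], [0, 0, 0]]
    - [[0, 0, 0], [0, 0, 0]]

```text
clock: 41.3
position: [385.2, -43.5, 191.7]
ee_rot: [0.991, -0.133, 0.002, -0.001]
contact_force: [0.3, 0.1, -1.0]
gripper_width: 25.2
grasp_force: 59.7
```

Call:
drive_tool:
  deltas:
    - [[0, 0.2, 0.5], [0, 0, 0]]
    - [[0, 0, 0.4], [0, 0, 0]]
    - [[0, 0, 0.3], [0, 0, 0]]
    - [[0, 0, 0.3], [0, 0, 0]]
    - [[0, 0, 0.1], [0, 0, 0]]
    - [[0, 0, 0], [0, 0, 0]]
    - [[0, 0, 0], [0, 0, 0]]
    - [[0, 0, 0], [0, 0, 0]]

```text
clock: 42.1
position: [384.1, -46.0, 175.3]
ee_rot: [0.991, -0.134, 0.001, -0.001]
contact_force: [0.1, 0.9, 0.1]
gripper_width: 25.3
grasp_force: 59.8
```

```bash
python3 - <<'E'
from h import *
tipplan((476,-71,121))
E
```

```text
t 42.1 pos [384.07 -46.03 175.35] F [0.09 0.88 0.09] w 25.339556842389605 j [ 0.31  0.02 -0.62  0.   -0.93  0.99]
target [384.46 -45.61 175.3 ] shift now-frame cm [ 0.03 -0.05  0.01] final-frame [ 0.03 -0.05  0.  ] rot deg [-0.08 -0.13  0.08]
tip now [475.79 -71.25 121.27]
```

Call:
drive_tool:
  deltas:
    - [[0, 0, 0.1], [0, 0, 0]]
    - [[0, 0, 0], [0, 0, 0]]
    - [[0, 0, 0], [0, 0, 0]]
    - [[0, 0, 0], [0, 0, 0]]
    - [[0, 0, 0], [0, 0, 0]]

```text
clock: 42.6
position: [384.0, -46.0, 174.2]
ee_rot: [0.991, -0.134, 0.001, -0.0]
contact_force: [-0.7, -0.1, 2.4]
gripper_width: 25.5
grasp_force: 59.8
```

Call:
drive_tool:
  deltas:
    - [[0, 0, -0.5], [0, 0, 0]]
    - [[0, 0, -1.5], [0, 0, 0]]
    - [[0, 0, -3], [0, 0, 0]]
    - [[0, 0, -2.5], [0, 0, 0]]
    - [[0, 0, 0], [0, 0, 0]]
    - [[0, 0, 0], [0, 0, 0]]

```text
clock: 43.2
position: [383.4, -45.9, 248.9]
ee_rot: [0.991, -0.134, 0.001, -0.001]
contact_force: [0.7, 0.0, -2.2]
gripper_width: 25.8
grasp_force: 59.7
```

```bash
python3 - <<'E'
from h import *
tags();tipplan((456.5,188,185))
E
```

```text
top [([437.1, 219.8], 28), ([407.7, 228.1], 50), ([269.6, 232.0], 49)] scene [([308.6, 7.9], 441), ([223.6, 68.2], 5387), ([293.9, 46.1], 35), ([312.7, 74.4], 123), ([352.1, 160.7], 50), ([294.1, 185.1], 56), ([254.5, 187.4], 59), ([229.3, 224.0], 79)]
t 43.3 pos [382.84 -46.15 247.91] F [-0.85 -1.07 -1.54] w 25.03202229714943 j [ 0.31 -0.05 -0.49 -0.   -1.13  0.99]
target [364.96 213.39 239.3 ] shift now-frame cm [ -8.63 -24.54   0.88] final-frame [ -8.66 -24.53   0.86] rot deg [-0.02  0.04  0.07]
tip now [474.39 -71.4  193.55]
```

Bottle2 pressed. Next is bottle3.

Call:
drive_tool:
  deltas:
    - [[-1.4, -4.1, 0], [0, 0, 0]]
    - [[-1.4, -4.1, 0], [0, 0, 0]]
    - [[-1.5, -4.1, 0], [0, 0, 0]]
    - [[-1.5, -4.1, 0], [0, 0, 0]]
    - [[-1.5, -4.1, 0], [0, 0, 0]]
    - [[-1.4, -4.1, 0], [0, 0, 0]]
    - [[0, 0, 0], [0, 0, 0]]
    - [[0, 0, 0], [0, 0, 0]]

```text
clock: 44.1
position: [364.6, 214.5, 247.8]
ee_rot: [0.991, -0.133, -0.0, 0.001]
contact_force: [-1.0, -1.4, -1.5]
gripper_width: 25.2
grasp_force: 59.9
```

```bash
python3 - <<'E'
from h import *
tipplan((456,187.5,150))
s=arm.read_state();g=get_image("wrist");np.save("w11.npy",dict(s=s,g=g),allow_pickle=True);cv2.imwrite("pics/w11.png",cv2.resize(g["img"][0:160,200:440,::-1],(720,480)))
E
```

```text
t 44.1 pos [364.55 214.46 247.79] F [-1.03 -1.36 -1.49] w 25.156168060934476 j [ 0.92  0.02 -0.42  0.   -1.13  0.38]
target [364.46 212.89 204.3 ] shift now-frame cm [0.03 0.14 4.35] final-frame [0.03 0.15 4.35] rot deg [ 0.12 -0.01  0.19]
tip now [456.16 189.26 193.51]
```

View pics/w11.png

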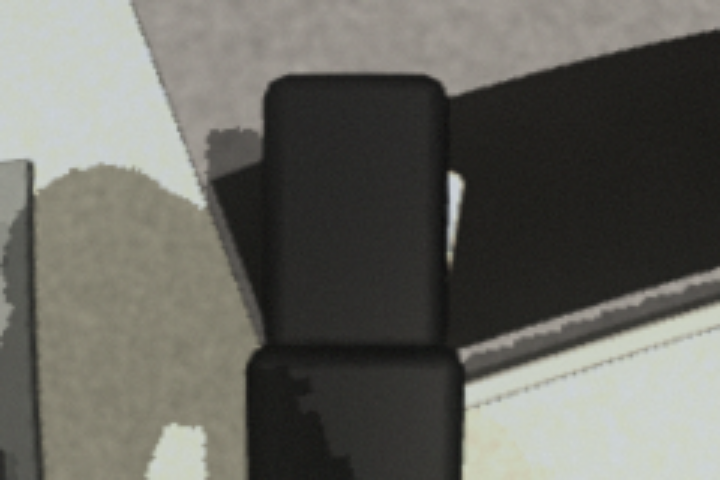

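```bash
python3 - <<'E'
from h import *
B=np.load("w11.npy",allow_pickle=True).item();s,g=B["s"],B["g"]
q=R.from_quat(s["ee_rot"]).inv()
for p in ((355,59),(288,59)): 
    w=wz(s,g,p,110);print(w,q.apply(w-s["position"]))
E
```

```text
[467.98 152.   110.  ] [116.22  32.64 137.88]
[483.4  209.57 110.  ] [115.9  -26.96 137.75]
```

Bottle3's shoulder corner at crop (465,178) puts its centre within 2 mm of the tip. Press.

Call:
drive_tool:
  deltas:
    - [[0, 0.2, 1.5], [0.1, 0, 0.2]]
    - [[0, 0, 1.5], [0, 0, 0]]
    - [[0, 0, 1], [0, 0, 0]]
    - [[0, 0, 0.5], [0, 0, 0]]
    - [[0, 0, 0.5], [0, 0, 0]]
    - [[0, 0, 0.4], [0, 0, 0]]
    - [[0, 0, 0.3], [0, 0, 0]]
    - [[0, 0, 0], [0, 0, 0]]
    - [[0, 0, 0], [0, 0, 0]]
    - [[0, 0, 0], [0, 0, 0]]

```text
clock: 45.15
position: [365.2, 212.5, 192.7]
ee_rot: [0.991, -0.136, 0.002, -0.002]
contact_force: [-0.2, -0.4, 0.1]
gripper_width: 25.1
grasp_force: 60.1
```

```bash
python3 - <<'E'
from h import *
tipplan((456,187.5,135))
E
```

```text
t 45.15 pos [365.18 212.55 192.69] F [-0.18 -0.4   0.11] w 25.086459511379026 j [ 0.92  0.07 -0.52  0.   -0.98  0.38]
target [364.46 212.89 189.3 ] shift now-frame cm [-0.08 -0.01  0.34] final-frame [-0.08 -0.01  0.34] rot deg [-0.2  -0.15 -0.11]
tip now [456.86 187.14 138.63]
```

Call:
drive_tool:
  deltas:
    - [[0, 0, 0.3], [0, 0, 0]]
    - [[0, 0, 0], [0, 0, 0]]
    - [[0, 0, 0], [0, 0, 0]]
    - [[0, 0, 0], [0, 0, 0]]
    - [[0, 0, 0], [0, 0, 0]]
    - [[0, 0, 0], [0, 0, 0]]

```text
clock: 45.75
position: [365.1, 212.5, 189.4]
ee_rot: [0.991, -0.136, 0.001, -0.001]
contact_force: [-0.4, -0.3, 0.8]
gripper_width: 25.2
grasp_force: 60.2
```

Call:
drive_tool:
  deltas:
    - [[0, 0, -0.5], [0, 0, 0]]
    - [[0, 0, -1.5], [0, 0, 0]]
    - [[0, 0, -3], [0, 0, 0]]
    - [[0, 0, -1], [0, 0, 0]]
    - [[0, 0, 0], [0, 0, 0]]
    - [[0, 0, 0], [0, 0, 0]]

```text
clock: 46.35
position: [364.1, 211.9, 248.2]
ee_rot: [0.991, -0.136, 0.0, -0.001]
contact_force: [-0.2, 0.6, -2.3]
gripper_width: 25.6
grasp_force: 59.9
```

```bash
python3 - <<'E'
from h import *
tags();tipplan((458,-220.5,195))
tipplan((458,-220.5,195),-165+10+360)
E
```

```text
top [([355.7, 223.8], 52), ([407.6, 228.0], 49), ([272.5, 232.6], 30)] scene [([289.4, 17.0], 221), ([220.6, 69.0], 5021), ([301.5, 54.2], 1855), ([351.9, 159.9], 59), ([294.2, 185.2], 55), ([254.5, 187.3], 58), ([229.3, 224.0], 78)]
t 46.45 pos [364.11 211.71 247.88] F [-0.07 -0.7  -1.91] w 25.224826520423935 j [ 0.92  0.01 -0.43  0.   -1.13  0.38]
target [ 366.46 -195.11  249.3 ] shift now-frame cm [11.19 39.11 -0.16] final-frame [11.1  39.14 -0.14] rot deg [-0.04 -0.02 -0.13]
tip now [455.62 186.15 193.61]
t 46.45 pos [364.11 211.71 247.88] F [-0.07 -0.7  -1.91] w 25.224826520423935 j [ 0.92  0.01 -0.43  0.   -1.13  0.38]
target [ 371.9  -260.65  249.3 ] shift now-frame cm [13.48 45.28 -0.17] final-frame [-19.26  43.14  -0.14] rot deg [ -0.03  -0.03 -40.63]
tip now [455.62 186.15 193.61]
```

Call:
drive_tool:
  deltas:
    - [[1.5, 3.9, 0], [0, 0, 0]]
    - [[1.5, 3.9, 0], [0, 0, 0]]
    - [[1.4, 3.9, 0], [0, 0, 0]]
    - [[1.4, 3.9, 0], [0, 0, 0]]
    - [[1.1, 3.9, 0], [0, 0, 0]]
    - [[1.1, 3.9, 0], [0, 0, 0]]
    - [[0.8, 3.9, 0], [0, 0, 0]]
    - [[0.8, 3.9, 0], [0, 0, 0]]
    - [[0.8, 3.9, 0], [0, 0, 0]]
    - [[0.8, 4, 0], [0, 0, 0]]
    - [[0, 0, 0], [0, 0, 0]]
    - [[0, 0, 0], [0, 0, 0]]

```text
clock: 47.65
position: [366.5, -195.1, 247.1]
ee_rot: [0.991, -0.137, -0.0, -0.002]
contact_force: [0.1, 0.4, -1.8]
gripper_width: 25.4
grasp_force: 60.0
```

```bash
python3 - <<'E'
from h import *
tipplan((458,-220.5,165))
s=arm.read_state();g=get_image("wrist");np.save("w12.npy",dict(s=s,g=g),allow_pickle=True);cv2.imwrite("pics/w12.png",cv2.resize(g["img"][0:160,200:440,::-1],(720,480)))
E
```

```text
t 47.65 pos [ 366.54 -195.13  247.11] F [ 0.1   0.4  -1.75] w 25.382209962177228 j [-0.1   0.   -0.44 -0.   -1.13  1.39]
target [ 366.46 -195.11  219.3 ] shift now-frame cm [-0.01  0.01  2.78] final-frame [-0.01  0.    2.78] rot deg [-0.17  0.04 -0.29]
tip now [ 457.96 -220.82  192.74]
```

View pics/w12.png

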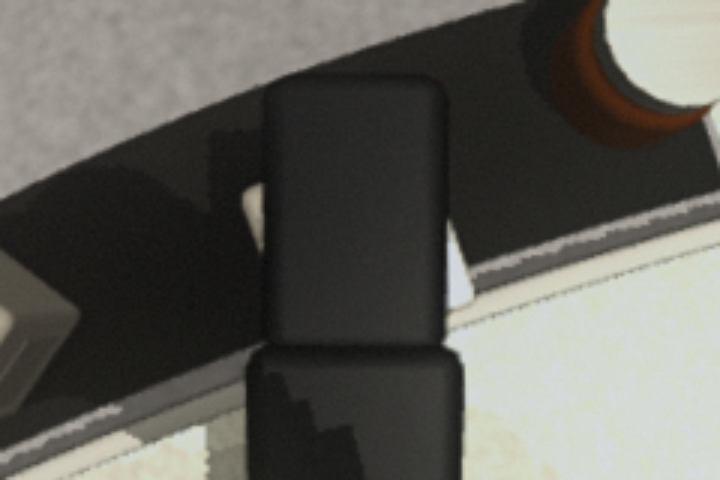

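Bottle4's opposite shoulder corners are at crop (243,190) and (473,300), which brackets the nose. Compute the centre.

```bash
python3 - <<'E'
from h import *
B=np.load("w12.npy",allow_pickle=True).item();s,g=B["s"],B["g"]
a,b=[wz(s,g,p,125) for p in ((281,63.3),(357.7,100))]
m=(a+b)/2;print(a,b,np.linalg.norm(a-b),m,R.from_quat(s["ee_rot"]).inv().apply(m-s["position"]))
E
```

```text
[ 481.17 -194.49  125.  ] [ 433.18 -248.23  125.  ] 72.04439261670755 [ 457.17 -221.36  125.  ] [ 94.45   0.94 122.04]
```

Call:
drive_tool:
  deltas:
    - [[0, 0.1, 1.2], [-0.2, 0, -0.3]]
    - [[0, 0, 1], [0, 0, 0]]
    - [[0, 0, 0.6], [0, 0, 0]]
    - [[0, 0, 0.5], [0, 0, 0]]
    - [[0, 0, 0.5], [0, 0, 0]]
    - [[0, 0, 0.3], [0, 0, 0]]
    - [[0, 0, 0.2], [0, 0, 0]]
    - [[0, 0, 0], [0, 0, 0]]
    - [[0, 0, 0], [0, 0, 0]]
    - [[0, 0, 0], [0, 0, 0]]

```text
clock: 48.7
position: [367.5, -195.5, 205.7]
ee_rot: [0.991, -0.133, 0.001, 0.0]
contact_force: [-0.3, 1.1, 0.1]
gripper_width: 25.3
grasp_force: 60.3
```

```bash
python3 - <<'E'
from h import *
tipplan((457.5,-221,150.5))
E
```

```text
t 48.7 pos [ 367.49 -195.5   205.71] F [-0.29  1.06  0.1 ] w 25.320687005422744 j [-0.09  0.04 -0.51  0.   -1.01  1.4 ]
target [ 365.96 -195.61  204.8 ] shift now-frame cm [-0.15  0.05  0.09] final-frame [-0.14  0.05  0.09] rot deg [ 0.02 -0.17  0.18]
tip now [ 459.26 -220.66  151.69]
```

Call:
drive_tool:
  deltas:
    - [[-0.1, 0, 0.2], [0, 0, 0]]
    - [[0, 0, 0], [0, 0, 0]]
    - [[0, 0, 0], [0, 0, 0]]
    - [[0, 0, 0], [0, 0, 0]]
    - [[0, 0, 0], [0, 0, 0]]
    - [[0, 0, 0], [0, 0, 0]]

```text
clock: 49.3
position: [366.5, -195.2, 203.5]
ee_rot: [0.991, -0.133, 0.001, 0.0]
contact_force: [1.1, 0.5, 0.7]
gripper_width: 25.5
grasp_force: 60.4
```

Call:
drive_tool:
  deltas:
    - [[0, 0, -0.5], [0, 0, 0]]
    - [[0, 0, -1.5], [0, 0, 0]]
    - [[0, 0, -2.5], [0, 0, 0]]
    - [[0, 0, 0], [0, 0, 0]]
    - [[0, 0, 0], [0, 0, 0]]

```text
clock: 49.8
position: [365.5, -194.8, 247.9]
ee_rot: [0.991, -0.134, 0.0, -0.0]
contact_force: [-0.5, -0.5, -2.4]
gripper_width: 25.3
grasp_force: 60.1
```

```bash
python3 - <<'E'
from h import *
tags();plan((475,371.4,250),164.5,0,off=0)
E
```

```text
top [([436.9, 219.7], 26), ([355.8, 222.7], 40), ([405.5, 226.6], 31), ([269.7, 232.0], 50)] scene [([308.8, 9.2], 467), ([226.3, 40.2], 1883), ([311.1, 51.9], 895), ([200.2, 94.7], 1889), ([352.0, 160.5], 51), ([294.3, 185.3], 54), ([254.5, 187.4], 58), ([229.3, 224.0], 77)]
t 49.9 pos [ 365.03 -194.83  247.04] F [-0.68 -0.87 -1.74] w 25.374611776503635 j [-0.09  0.   -0.44  0.   -1.13  1.4 ]
target [475.  371.4 250. ] shift now-frame cm [ -4.38 -57.51  -0.31] final-frame [ -4.54 -57.5   -0.3 ] rot deg [0.02 0.07 0.16]
```

All three pressed; the rest is unchanged. Take the reader back.

Call:
drive_tool:
  deltas:
    - [[-0.4, -4.6, -0.1], [0, 0, 0]]
    - [[-0.4, -4.6, 0], [0, 0, 0]]
    - [[-0.4, -4.6, 0], [0, 0, 0]]
    - [[-0.4, -4.6, 0], [0, 0, 0]]
    - [[-0.4, -4.6, 0], [0, 0, 0]]
    - [[-0.4, -4.6, 0], [0, 0, 0]]
    - [[-0.4, -4.6, 0], [0, 0, 0]]
    - [[-0.4, -4.6, 0], [0, 0, 0]]
    - [[-0.3, -4.6, 0], [0, 0, 0]]
    - [[-0.3, -4.6, 0], [0, 0, 0]]
    - [[-0.3, -4.6, 0], [0, 0, 0]]
    - [[-0.3, -4.6, 0], [0, 0, 0]]

```text
clock: 51.1
position: [469.1, 350.3, 247.3]
ee_rot: [0.991, -0.133, 0.0, 0.002]
contact_force: [0.3, 0.3, -0.6]
gripper_width: 25.2
grasp_force: 60.0
```

Call:
drive_tool:
  deltas:
    - [[0, -2.2, 0], [0, 0, 0]]
    - [[0, 0, 0], [0, 0, 0]]
    - [[0, 0, 0], [0, 0, 0]]
    - [[0, 0, 0], [0, 0, 0]]

```text
clock: 51.5
position: [475.0, 369.0, 248.3]
ee_rot: [0.991, -0.134, 0.0, 0.001]
contact_force: [0.3, -0.6, -1.2]
gripper_width: 25.3
grasp_force: 60.1
```

```bash
python3 - <<'E'
from h import *
plan((475,371.4,110),164.5,0,off=0)
s=arm.read_state();g=get_image("wrist");cv2.imwrite("pics/w13.png",g["img"][:,:,::-1])
print(R.from_quat(s["ee_rot"]).as_matrix()[:,2], np.degrees((R.from_quat(s["ee_rot"]).inv()*R.from_quat(np.load("grip.npy",allow_pickle=True).item()["q"])).as_rotvec()))
E
```

```text
t 51.5 pos [474.98 368.99 248.25] F [ 0.3  -0.6  -1.22] w 25.348141466045803 j [ 0.93  0.33 -0.03  0.   -1.21  0.37]
target [475.  371.4 110. ] shift now-frame cm [-0.08 -0.26 13.82] final-frame [-0.06 -0.23 13.83] rot deg [ 0.13 -0.07  0.15]
[ 0. -0. -1.] [-0.04 -0.12  0.05]
```

Call:
drive_tool:
  deltas:
    - [[-0.1, -0.2, 4], [0, 0, 0]]
    - [[0, 0, 4], [0, 0, 0]]
    - [[0, 0, 3.5], [0, 0, 0]]
    - [[0, 0, 1.5], [0, 0, 0]]
    - [[0, 0, 0], [0, 0, 0]]
    - [[0, 0, 0], [0, 0, 0]]

```text
clock: 52.15
position: [475.8, 372.0, 120.1]
ee_rot: [0.991, -0.133, 0.002, -0.0]
contact_force: [-0.3, 0.1, -1.1]
gripper_width: 25.7
grasp_force: 60.1
```

```bash
python3 - <<'E'
from h import *
plan((475,371.4,75),164.5,0,off=0)
E
```

```text
t 52.15 pos [475.8  371.97 120.09] F [-0.28  0.13 -1.11] w 25.681421276329132 j [ 0.93  0.45 -0.2   0.   -0.93  0.37]
target [475.  371.4  75. ] shift now-frame cm [-0.08  0.08  4.51] final-frame [-0.06  0.08  4.51] rot deg [-0.03 -0.18  0.17]
```

Call:
drive_tool:
  deltas:
    - [[-0.1, 0.1, 1.5], [0, 0, 0]]
    - [[0, 0, 1.5], [0, 0, 0]]
    - [[0, 0, 0.8], [0, 0, 0]]
    - [[0, 0, 0.4], [0, 0, 0]]
    - [[0, 0, 0.3], [0, 0, 0]]
    - [[0, 0, 0], [0, 0, 0]]
    - [[0, 0, 0], [0, 0, 0]]

```text
clock: 52.85
position: [474.4, 371.8, 74.7]
ee_rot: [0.991, -0.133, 0.001, -0.0]
contact_force: [-0.4, 0.5, -1.0]
gripper_width: 24.9
grasp_force: 60.2
```

Call:
drive_tool:
  deltas:
    - [[0, 0, 0.06], [0, 0, 0]]
    - [[0, 0, 0], [0, 0, 0]]
    - [[0, 0, 0], [0, 0, 0]]

```text
clock: 53.15
position: [474.4, 371.8, 74.3]
ee_rot: [0.991, -0.133, 0.001, -0.0]
contact_force: [-1.6, -0.2, 3.9]
gripper_width: 25.6
grasp_force: 60.8
```

Call:
drive_tool:
  deltas:
    - [[0, 0, 0], [0, 0, 0]]
    - [[0, 0, 0], [0, 0, 0]]
    - [[0, 0, 0], [0, 0, 0]]
    - [[0, 0, 0], [0, 0, 0]]
    - [[0, 0, 0], [0, 0, 0]]
    - [[0, 0, 0], [0, 0, 0]]
    - [[0, 0, -1], [0, 0, 0]]
    - [[0, 0, -3], [0, 0, 0]]
    - [[0, 0, -4.5], [0, 0, 0]]
    - [[0, 0, -4.5], [0, 0, 0]]
    - [[0, 0, -4], [0, 0, 0]]
    - [[0, 0, 0], [0, 0, 0]]
  claw: 8.54

```text
clock: 54.35
position: [476.3, 373.8, 251.9]
ee_rot: [0.991, -0.133, 0.006, -0.006]
contact_force: [0.3, 0.1, -0.0]
gripper_width: 85.4
grasp_force: 0.0
```

```bash
python3 - <<'E'
from h import *
s=arm.read_state();g=get_image("wrist");cv2.imwrite("pics/w14.png",g["img"][:,:,::-1]);print(s["position"])
T=get_image("top");np.save("t14.npy",T,allow_pickle=True)
r=wz(s,g,(317,250),110);print(r)
gr=cv2.cvtColor(g["img"],cv2.COLOR_RGB2GRAY)
col=gr[60:330,310:324].mean(1)
print([(60+i,int(col[i])) for i in range(0,270,10)])
m=(gr<50).astype(np.uint8);m[300:]=0;m[:,:270]=0;m[:,370:]=0
ys,xs=np.nonzero(m);print("dark blob x by row",[(y,xs[ys==y].min(),xs[ys==y].max()) for y in range(60,300,15) if (ys==y).any()])
plan((457,-221,230),164.5,0,off=0)
E
```

```text
[476.33 373.78 251.9 ]
[409.47 394.95 110.  ]
[(60, 170), (70, 143), (80, 45), (90, 45), (100, 45), (110, 31), (120, 39), (130, 27), (140, 37), (150, 26), (160, 24), (170, 32), (180, 32), (190, 31), (200, 67), (210, 67), (220, 66), (230, 65), (240, 45), (250, 31), (260, 93), (270, 145), (280, 168), (290, 169), (300, 167), (310, 170), (320, 169)]
dark blob x by row [(75, np.int64(312), np.int64(333)), (90, np.int64(311), np.int64(333)), (105, np.int64(311), np.int64(333)), (120, np.int64(308), np.int64(336)), (135, np.int64(308), np.int64(336)), (150, np.int64(308), np.int64(335)), (165, np.int64(308), np.int64(335)), (180, np.int64(308), np.int64(335)), (195, np.int64(308), np.int64(335)), (210, np.int64(296), np.int64(346)), (225, np.int64(308), np.int64(333)), (240, np.int64(310), np.int64(333)), (255, np.int64(312), np.int64(332))]
t 54.45 pos [473.82 371.89 245.34] F [-0.32  0.36 -0.43] w 85.33790488966329 j [ 0.93  0.33 -0.03  0.   -1.2   0.37]
target [ 457. -221.  230.] shift now-frame cm [14.04 57.63  1.4 ] final-frame [14.22 57.58  1.53] rot deg [-0.17 -0.17  0.18]
```

Call:
drive_tool:
  deltas:
    - [[1.1, 4.7, 0], [-0.2, -0.2, 0.2]]
    - [[1.1, 4.7, 0], [0, 0, 0]]
    - [[1.1, 4.7, 0], [0, 0, 0]]
    - [[1.1, 4.7, 0], [0, 0, 0]]
    - [[1.2, 4.7, 0], [0, 0, 0]]
    - [[1.2, 4.7, 0], [0, 0, 0]]
    - [[1.2, 4.7, 0], [0, 0, 0]]
    - [[1.2, 4.7, 0], [0, 0, 0]]
    - [[1.2, 4.7, 0], [0, 0, 0]]
    - [[1.2, 4.7, 0], [0, 0, 0]]
    - [[1.2, 4.7, 0], [0, 0, 0]]
    - [[1.2, 4.7, 0], [0, 0, 0]]

```text
clock: 55.65
position: [456.6, -211.1, 244.1]
ee_rot: [0.991, -0.135, -0.002, 0.002]
contact_force: [1.1, 1.0, 0.7]
gripper_width: 85.4
grasp_force: 0.0
```

Call:
drive_tool:
  deltas:
    - [[0.2, 1.1, 1.5], [0, 0, 0]]
    - [[0, 0, 0], [0, 0, 0]]
    - [[0, 0, 0], [0, 0, 0]]
    - [[0, 0, 0], [0, 0, 0]]

```text
clock: 56.05
position: [457.0, -219.8, 230.4]
ee_rot: [0.991, -0.134, -0.001, 0.002]
contact_force: [0.2, 0.3, -0.7]
gripper_width: 85.4
grasp_force: 0.0
```

```bash
python3 - <<'E'
from h import *
plan((457,-221,129),164.5,0,off=0)
s=arm.read_state();g=get_image("wrist");np.save("w15.npy",dict(s=s,g=g),allow_pickle=True);cv2.imwrite("pics/w15.png",g["img"][:,:,::-1])
E
```

```text
t 56.05 pos [ 456.98 -219.76  230.41] F [ 0.22  0.27 -0.66] w 85.43451172697543 j [-0.13  0.18 -0.28  0.   -1.11  1.42]
target [ 457. -221.  129.] shift now-frame cm [ 0.05  0.08 10.14] final-frame [ 0.03  0.12 10.14] rot deg [0.23 0.1  0.06]
```

View pics/w15.png

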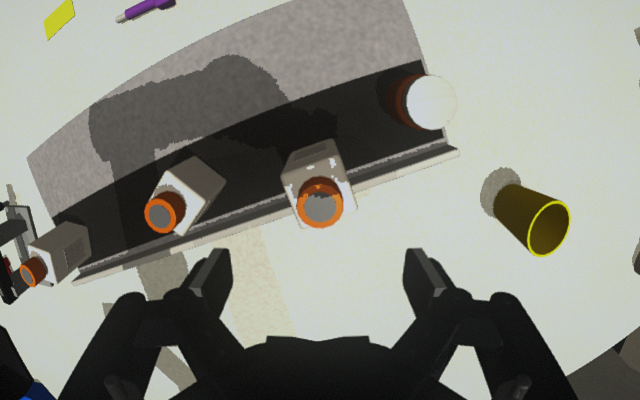

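```bash
python3 - <<'E'
from h import *
B=np.load("w15.npy",allow_pickle=True).item();s,g=B["s"],B["g"]
print("tag",wz(s,g,(320,208),157))
gr=cv2.cvtColor(g["img"],cv2.COLOR_RGB2GRAY)
for x in (290,345,370): print(x,[int(v) for v in gr[70:120:2,x]])
for x in (80,370,400): print("far edge try",x)
for p in ((345,90),(370,80),(415,64),(430,62)): print(p,wz(s,g,p,12))
# from top: far strip edge & slab edge with bias
T=np.load("t14.npy",allow_pickle=True).item()
print("top tag C",[onz(T,c[0],150) for c in caps(T)],caps(T))
E
```

```text
tag [ 455.97 -221.06  157.  ]
290 [144, 144, 148, 150, 145, 143, 142, 147, 146, 145, 143, 143, 145, 141, 139, 122, 42, 24, 25, 25, 27, 25, 23, 20, 20]
345 [143, 144, 146, 151, 153, 145, 75, 33, 33, 36, 34, 36, 35, 32, 34, 36, 34, 36, 32, 34, 35, 33, 29, 33, 33]
370 [149, 154, 73, 36, 39, 38, 37, 35, 35, 38, 36, 34, 36, 34, 35, 34, 35, 35, 34, 32, 31, 34, 33, 32, 35]
far edge try 80
far edge try 370
far edge try 400
(345, 90) [ 535.03 -274.29   12.  ]
(370, 80) [ 539.55 -305.6    12.  ]
(415, 64) [ 547.04 -364.04   12.  ]
(430, 62) [ 546.09 -383.66   12.  ]
top tag C [array([468.93, -68.42, 150.  ]), array([ 452.51, -220.99,  150.  ]), array([450.5 , 184.33, 150.  ])] [([355.7, 223.7], 52), ([407.7, 228.1], 50), ([269.8, 231.9], 51)]
```

The cap of bottle4 is centred between the fingers at (320,205). Grip it by the cap.

Call:
drive_tool:
  deltas:
    - [[0, 0.1, 3], [0.2, 0.1, 0]]
    - [[0, 0, 3], [0, 0, 0]]
    - [[0, 0, 2.5], [0, 0, 0]]
    - [[0, 0, 1.3], [0, 0, 0]]
    - [[0, 0, 0.2], [0, 0, 0]]
    - [[0, 0, 0], [0, 0, 0]]
    - [[0, 0, 0], [0, 0, 0]]

```text
clock: 56.8
position: [457.6, -221.4, 131.6]
ee_rot: [0.991, -0.134, 0.001, 0.0]
contact_force: [0.2, -1.0, 0.2]
gripper_width: 85.4
grasp_force: 0.0
```

Call:
drive_tool:
  deltas:
    - [[0, 0, 0], [0, 0, 0]]
    - [[0, 0, 0], [0, 0, 0]]
    - [[0, 0, 0], [0, 0, 0]]
    - [[0, 0, 0], [0, 0, 0]]
    - [[0, 0, 0], [0, 0, 0]]
    - [[0, 0, 0], [0, 0, 0]]
    - [[0, 0, 0], [0, 0, 0]]
    - [[0, 0, 0], [0, 0, 0]]
  claw: 2

```text
clock: 57.6
position: [457.2, -221.8, 131.0]
ee_rot: [0.991, -0.135, 0.001, 0.0]
contact_force: [-0.4, -1.2, 5.4]
gripper_width: 34.3
grasp_force: 60.1
```

```bash
python3 - <<'E'
from h import *
plan((489,-219,135),164.5,0,off=0)
E
```

```text
t 57.6 pos [ 457.18 -221.85  130.96] F [-0.38 -1.16  5.45] w 34.29840506537134 j [-0.13  0.29 -0.42  0.   -0.86  1.43]
target [ 489. -219.  135.] shift now-frame cm [ 2.99 -1.12 -0.4 ] final-frame [ 2.99 -1.12 -0.4 ] rot deg [ 0.04 -0.11 -0.  ]
```

Call:
drive_tool:
  deltas:
    - [[0, 0, -0.4], [0, 0, 0]]
    - [[0, 0, -0.6], [0, 0, 0]]
    - [[0.6, -0.2, 0], [0, 0, 0]]
    - [[0.8, -0.3, 0], [0, 0, 0]]
    - [[0.8, -0.3, 0], [0, 0, 0]]
    - [[0.5, -0.2, 0], [0, 0, 0]]
    - [[0.3, -0.1, 0], [0, 0, 0]]
    - [[0, 0, 0], [0, 0, 0]]
    - [[0, 0, 0], [0, 0, 0]]
    - [[0, 0, 0.4], [0, 0, 0]]
    - [[0, 0, 0.3], [0, 0, 0]]
    - [[0, 0, 0], [0, 0, 0]]

```text
clock: 58.8
position: [487.7, -218.9, 132.7]
ee_rot: [0.991, -0.135, -0.001, 0.0]
contact_force: [0.0, 0.8, -2.0]
gripper_width: 34.4
grasp_force: 59.9
```

Call:
drive_tool:
  deltas:
    - [[0, 0, 0.1], [0, 0, 0]]
    - [[0, 0, 0], [0, 0, 0]]
    - [[0, 0, 0], [0, 0, 0]]

```text
clock: 59.1
position: [488.5, -219.0, 132.4]
ee_rot: [0.991, -0.135, 0.0, 0.0]
contact_force: [0.2, 0.2, -2.4]
gripper_width: 34.2
grasp_force: 59.9
```

Call:
drive_tool:
  deltas:
    - [[0, 0, 0.1], [0, 0, 0]]
    - [[0, 0, 0.1], [0, 0, 0]]
    - [[0, 0, 0], [0, 0, 0]]
    - [[0, 0, 0], [0, 0, 0]]

```text
clock: 59.5
position: [488.7, -219.1, 131.0]
ee_rot: [0.991, -0.135, 0.001, 0.0]
contact_force: [-1.2, 1.3, 3.3]
gripper_width: 34.5
grasp_force: 60.6
```

Touchdown. Release, rise, and go back clear of the scene.

Call:
drive_tool:
  deltas:
    - [[0, 0, 0], [0, 0, 0]]
    - [[0, 0, 0], [0, 0, 0]]
    - [[0, 0, 0], [0, 0, 0]]
    - [[0, 0, 0], [0, 0, 0]]
    - [[0, 0, 0], [0, 0, 0]]
    - [[0, 0, -1], [0, 0, 0]]
    - [[0, 0, -3], [0, 0, 0]]
    - [[0, 0, -4.5], [0, 0, 0]]
    - [[0, 0, -4.5], [0, 0, 0]]
    - [[-4, 0, -3], [0, 0, 0]]
    - [[-4, 0, 0], [0, 0, 0]]
    - [[0, 0, 0], [0, 0, 0]]
  claw: 8.54

```text
clock: 60.7
position: [407.7, -196.7, 292.5]
ee_rot: [0.991, -0.135, 0.002, -0.0]
contact_force: [0.0, 0.3, -0.0]
gripper_width: 85.5
grasp_force: 0.0
```

```bash
python3 - <<'E'
from h import *
G=get_image("scene");T=get_image("top")
print(caps(T),caps(G)[-4:]);print([onz(T,c[0],150)+[5.5,1.5,0] for c in caps(T)])
a=G["img"][130:230,200:400,::-1];b=T["img"][150:260,190:410,::-1]
c=cv2.resize(G["img"][130:190,370:430,::-1],(200,200))
v=np.vstack([cv2.resize(a,(600,300)),cv2.resize(b,(600,300))]);w=np.zeros((600,800,3),np.uint8);w[:,:600]=v;w[:200,600:]=c
cv2.imwrite("pics/end.png",w)
E
```

```text
[([269.8, 231.8], 52)] [([352.0, 160.5], 52), ([294.1, 185.2], 55), ([258.0, 192.3], 58), ([229.3, 224.2], 82)]
[array([456.29, 185.83, 150.  ])]
```

View pics/end.png

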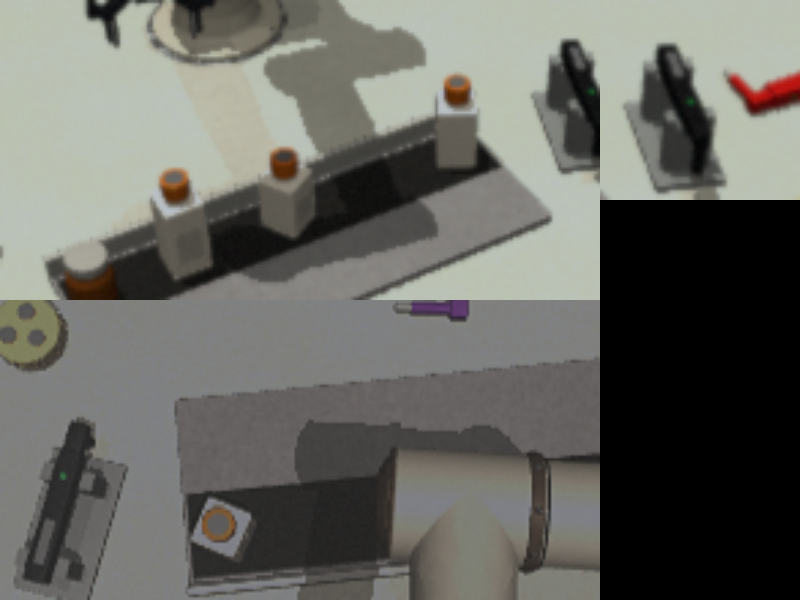

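The end view shows all bottles standing on the strip: scene crop (457,125), (288,190), (182,228). The reader lies level in both saddles at (685,105). Hand in.

```bash
python3 -c "
from bench import arm
print(arm.job_done())"
```

```text
the job is handed in; nothing more can be done
None
```

Job handed in: three bottles were present (115, 130 and 145 mm; no 100 mm one) and stand on the strip, the tags were pressed shortest to tallest, the 145 mm bottle was moved back to the centre line after being knocked aside, and the reader is back in its stand; no verdict was returned.

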